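# Tighten a digestion vessel with a reversible ratchet

## Task

Close the steel digestion vessel: lay the ratchet level on its cap, fully down over the square screw head, let go of it, and push its red lever over to the tightening side (it is set to loosen). Then take the ratchet by its black grip and swing it back and forth, clockwise strokes seen from above, until the screw comes up hard on its stop; turn the screw only with the ratchet, let go and leave the ratchet sitting level on the screw, and do not disturb the petri dish, amber bottle and beaker.

Things in the scene. Friction and masses are not known exactly. Their poses are not given: they have to be found in the camera images.
- ratchet: Loose reversible ratchet key, about 0.5 kg, 250 mm long, lying flat, lever side up. Origin: on the axis of its square socket at the flat underside; z up; the handle runs along -x. Steel head, radius 33 mm, 26 mm high; pawl housing; neck (22 mm wide) to x = -97 mm, shank, black grip. Centre of mass about 27 mm from the origin toward the handle; seated on the cap it stays level by itself.
- socket (a point): Mouth of the square socket, at the ratchet's origin. When the handle swings the idle way the 20 teeth click past almost freely (steps of 0.31 rad), so a stroke may lose up to 0.55 rad, with the play of the square, before it drives. Strokes of 1 rad and more do well; the handle may swing between pointing at the robot and pointing left.
- housing (a point): Middle of the ratchet's steel pawl housing, 44 mm from the socket axis along -x, 13 mm above the underside: 46 mm wide (y) with flat sides, 26 mm high, x = -24 to -62 mm. A good place to carry it by, near its centre of mass; above it only the lever's flat arm, and the red tab ahead of it, up to 46 mm.
- grip (a point): Middle of the black grip, 168 mm from the socket axis along -x, 12 mm above the underside: 27 mm wide (y), 24 mm high, x = -115 to -217 mm. The place to swing it by. The screw turns at about 0.5 N m (3 N at the grip); at its stop the handle comes up hard, and a last pull of 6 to 8 N at the grip is right. Above about 10 N the pawl may jump a tooth, which does no harm.
- bore (a point): The square bore, 22.4 mm across, 17 mm deep, in the ratchet's wheel, at its lower edge, 3 mm above the underside; x and y parallel to its sides. It goes on the screw with sides parallel within about 0.08 rad (any of four ways round) and centred within about 2 mm (the bevel guides it); resting lightly on the screw and turning a little to and fro makes it drop.
- lever (a joint): Reversing lever (rad): pivots on top of the housing 36 mm from the socket axis, points away from the handle, snaps to either side of 0 and rests at its limit, 0.31. Positive: tab to -y of the ratchet (to the right, seen from the grip), handle drives clockwise from above = tightens. Negative, as found: tab to +y, loosens. About 2 N at the tab throws it, sideways in the plane of the head.
- lever_tab (a point): Middle of the red upright tab at the lever's end, 32 mm from its pivot, so 4 mm from the socket axis toward the handle: 12 mm along x, 8 mm wide, from 27 to 46 mm above the ratchet's underside (the lever's arm reaches up to 31 mm, the head to 26 mm). The tab travels 19 mm sideways; once pushed past the middle it snaps over by itself.
- vessel: Steel digestion vessel clamped in a grey bench holder, screwed to the worktop. Origin: under its centre at the worktop. Base plate 104 x 104 x 10 mm, fluted cap of radius 37 mm whose flat top is 88 mm above the worktop; nothing turns but the screw.
- cap_top (a point): Centre of the cap's flat top, 88 mm above the worktop, on the screw's axis; z up. The ratchet's underside rests here when it is fully down.
- screw_head (a point): Centre of the upper end of the square screw head, 19 mm above the cap; 20 mm across, its top 6 mm bevelled to 11 mm; x and y parallel to its sides. Right-hand thread: clockwise from above tightens.
- petri_dish: Petri dish, 90 mm across, 16 mm high; origin under its centre.
- amber_bottle: Amber bottle with black cap, 56 mm across, 125 mm high; origin under its centre.
- glass_beaker: Glass beaker, 73 mm across, 92 mm high; origin under its centre.
- screw (a joint): The compression screw (rad), counted clockwise from above from its loosest position; starts at 1.2 to 1.7. It comes up hard on its stop inside the cap, with the seal fully compressed, at about 2.8. Only the ratchet may turn it, not the fingers.
Mind the look-alikes: they are no part of the job. Leave any yellow look-alike of the vessel alone.

How it is judged:
By the outcome, as a careful person would: the job done as asked, in the order asked, and still so for the second after the job is handed in, with the robot touching nothing.
It also fails if it takes over 72 s, if anything falls off the work surface, if the arm or the gripper's body presses on something with over 40 N, if the wrist force passes 120 N, or if a joint passes its speed limit or range.

## Robot

A 6-joint arm with a two-finger parallel gripper is mounted at the origin on a cart in front of the work surface, level with it; the furniture and walls round the work are solid. World frame = base frame: x ahead of the robot, y to its left, z up, the work surface at z = 0. Lengths are in m, angles in rad, forces in N, time in s.
With the tool pointing down it reaches from about 0.4 to 0.825 m from the base axis. Payload 7 kg.
Tool frame: the origin (TCP) lies midway between the tips of the shut fingers; the grasp point (between the pads) lies arm.hold_point_z behind it (arm.hold_point_z is the distance from the TCP to the grasp point, in m); z points along the fingers, y is the line along which they close (so a half turn about z gives the same grasp; the last joint's range is limited). The gripper opens to 88 mm and grips with 3 to 60 N. Pads are 19 mm wide; open, the fingers measure 130 mm over their backs; the gripper's body (78 mm by 193 mm) begins 47 mm behind the grasp point.
Start: joints at [1.464, 0.359, 0.012, 0, -1.224, -0.288], TCP at [0.26, 0.623, 0.227] pointing down, gripper open.
Joint ranges: [-3.07, 3.07], [-1.43, 2.12], [-1.02, 1.25], [-3.03, 1.67], [-3.05, -0], [-3.03, 3.03]. Speed limits (rad/s): [2.39, 2.39, 3.01, 3.14, 3.14, 3.14].

## Interface

Orientations are given as [roll, pitch, yaw] about the fixed x, y, z axes, in that order (R = Rz(yaw) Ry(pitch) Rx(roll)).
In Python, from station import arm gives the robot as it stands.
- The arm moves only by the shell command python3 -m crank 'ROWS' [OPENING] [FORCE]. ROWS is JSON, a list that holds one entry, the list of rows, each a list of 4 numbers: the shift along the tool's x, y, z in units of 25 mm (1.0 is 25 mm), then the turn about the tool's z in units of 5 degrees (1.0 is 5 degrees). A call has 1 to 12 rows; each row is the pose to reach, as a shift and turn from the pose commanded when the call began, along the tool's axes at that moment; what a row does not reach only later rows make up. A row lasts 1/8 s, in which the tool goes at most 62.5 mm and 10.7 degrees, less where a joint would pass 70% of its speed; a pose out of reach is approached as far as the arm can. A call with a gripper value outside its range is refused whole. OPENING is the closure, from 0 (fully open) to 1 (shut), set as the call begins (- or left out, the last holds). The fingers move at their own pace and stop on an object; FORCE is the grip in N (left out, the last holds). Time passes only in rows, so rows that repeat a pose let the fingers close. It gives the time, the measured TCP pose, the force, the opening and the grip force at its end, in the units of the state.
- arm.get_state(): the state, without advancing time (a new reading comes with each control period).
- arm.grab_frame(name): name is "scene" or "top" or "wrist"; returns (picture, depth): 480x640x3 uint8, red, green, blue; 480x640 float32, m along the optical axis (not along the pixel's ray), 0 where there is no reading.
- arm.get_calibration(name): a dict with "mtx" (3x3 intrinsics, pixels), "k1" (the pictures are not rectified: a ray, as slopes to the right and down, at radius r is drawn at 1 + k1 r^2 times it, then the intrinsics apply), "R" (3x3) and "t" (3): a world point X has camera coordinates R X + t; the wrist camera has in their place "mount" (4x4, takes a point from camera to tool coordinates, whose origin is the TCP and whose axes are the flange's). Camera axes: x right, y down, z forward; pixel columns grow to the right and rows downward; lengths in m; the calibration is good to about 2 mm. A picture is of the moment at which its call begins: read the wrist's pose just before it. get_calibration takes no time and is no camera call.
- arm.job_done(): hands the job in; it is judged then, once.
Trained networks look in the newest picture that a camera, given by its name, has taken for a name from the list of things; names that differ only in an ending like _2 or _b are one class to them, and where a whole thing is asked for, a point or a joint stands for the part that bears it (a point fixed in the world has none). Each returns a list of dicts, best first, with "score" (0 to 1); they miss things now and then, are a little off and sometimes report something else, mostly with a low value. They report only what shows in the picture. A call takes as long as a camera call. They do not tell look-alikes from the thing itself.
- arm.recognise(thing, camera): "extent" ([left, top, width, height] in pixels, round what is visible of it).
- arm.trace(thing, camera): "mask" (480x640 bool, what is visible of it) and "extent" ([left, top, width, height] in pixels, round what is visible of it).
The state is a dict: "t": time; "q": joint angles; "qd": joint speeds; "joint_efforts": joint torques, N m; "eef_pos": TCP position; "ee_rot": TCP orientation; "force": force on the tool from outside, world axes, zero at the start; "moment": the same for the moment, N m; "width": finger opening in m; "gripper_force": force on a finger pad.
Only numpy, scipy, OpenCV 4.12 (cv2) and the standard library are available. Lean on these libraries where they do the work, as an engineer would, in place of code of your own. Each camera call takes 0.05 s, during which the arm holds its last target. There are 200 camera calls.

## Working session

There is one attempt and no reset: what is moved stays moved. The work goes in short steps, Python scripts to look and compute and a shell command to move; the robot and the scene stay as the last step left them, time stands still between calls to the robot, and variables do not carry over. Pictures are saved under pics/ and viewed, at most 14 in all, crops included, and the job is handed in when it is done.

```bash
ls; mkdir -p pics; cat > h.py <<'E'
import numpy as np, cv2
from station import arm
from scipy.spatial.transform import Rotation as Ro
def cam(name):
    s=arm.get_state(); c=arm.get_calibration(name); im,d=arm.grab_frame(name)
    if 'mount' in c:
        T=np.eye(4);T[:3,:3]=Ro.from_euler('xyz',s['ee_rot']).as_matrix();T[:3,3]=s['eef_pos']
        M=T@np.array(c['mount'])
    else:
        M=np.eye(4);M[:3,:3]=np.array(c['R']).T;M[:3,3]=-np.array(c['R']).T@np.array(c['t'])
    return im,d,np.array(c['mtx']),c['k1'],M
def rays(px,K,k1):
    px=np.asarray(px,float).reshape(-1,1,2)
    return cv2.undistortPoints(px,K,np.array([k1,0,0,0.]))[:,0]
def world(px,z,K,k1,M):  # depth z
    r=rays(px,K,k1); z=np.asarray(z,float).reshape(-1,1)
    return np.c_[r*z,z]@M[:3,:3].T+M[:3,3]
def plane(px,h,K,k1,M): # intersect plane z=h
    r=rays(px,K,k1); d=np.c_[r,np.ones(len(r))]@M[:3,:3].T
    return M[:3,3]+d*((h-M[2,3])/d[:,2:])
def save(n,im): cv2.imwrite('pics/'+n,im[:,:,::-1])
E
cat > a.py <<'E'
from h import *
s=arm.get_state(); print(s['eef_pos'],s['ee_rot'],s['width'],arm.hold_point_z)
im,d,K,k1,M=cam('top'); save('top.png',im); np.savez('top.npz',im=im,d=d,K=K,k1=k1,M=M)
print('campos',M[:3,3])
for t in ['ratchet','vessel','grip','housing','lever_tab','screw_head','petri_dish','amber_bottle','glass_beaker']:
    for r in arm.trace(t,'top')[:3]:
        m=r['mask']&(d>0); v,u=np.nonzero(m)
        if len(u)==0: continue
        P=world(np.c_[u,v],d[v,u],K,k1,M)
        print(t,round(r['score'],2),r['extent'],P.mean(0).round(3),'zmax',np.percentile(P[:,2],98).round(3))
E
python3 a.py
```

```text
pics
[0.25945822 0.62263253 0.22563085] [ 3.13996648e+00 -1.22062861e-04 -3.94942695e-01] 0.0877920655622453 0.0188
campos [0.4495221  0.41698704 1.06911551]
ratchet 0.75 [258.6, 290.2, 122.1, 31.5] [0.423 0.398 0.024] zmax 0.033
vessel 0.68 [378.9, 206.7, 61.7, 58.9] [0.577 0.228 0.052] zmax 0.105
vessel 0.56 [188.6, 236.2, 56.7, 57.0] [0.506 0.635 0.051] zmax 0.106
grip 0.92 [259.7, 295.0, 118.5, 28.6] [0.423 0.397 0.025] zmax 0.033
housing 0.82 [260.4, 291.1, 115.7, 30.8] [0.423 0.397 0.024] zmax 0.033
screw_head 0.64 [416.7, 221.5, 12.7, 17.0] [0.582 0.222 0.098] zmax 0.109
screw_head 0.61 [202.0, 256.7, 14.0, 11.4] [0.508 0.643 0.099] zmax 0.109
petri_dish 0.73 [314.4, 178.6, 44.3, 40.6] [0.666 0.392 0.015] zmax 0.019
petri_dish 0.64 [409.7, 222.8, 18.2, 17.2] [0.582 0.222 0.099] zmax 0.11
amber_bottle 0.76 [371.2, 144.7, 29.9, 35.0] [0.726 0.293 0.091] zmax 0.126
glass_beaker 0.63 [371.6, 145.0, 30.5, 31.3] [0.728 0.292 0.092] zmax 0.126
```

View pics/top.png

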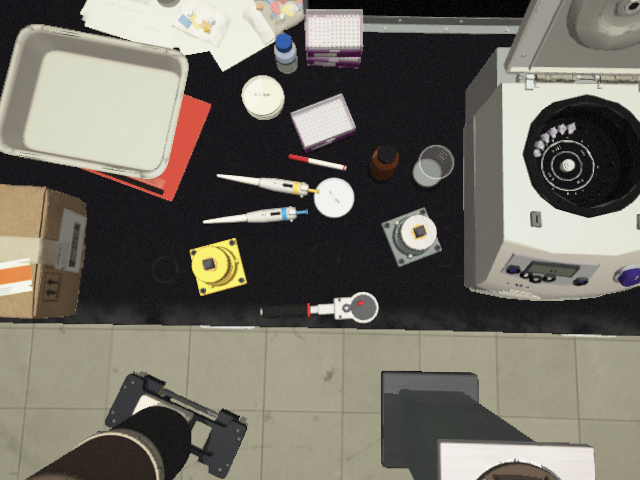

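```bash
cat > b.py <<'E'
from h import *
f=np.load('top.npz'); im,d,K,k1,M=[f[k] for k in ['im','d','K','k1','M']]; k1=float(k1)
c=arm.get_calibration('wrist'); print(np.array(c['mount']).round(3),np.array(c['mtx']).round(0).tolist())
crop=np.hstack([cv2.resize(im[200:330,180:300],None,fx=3.3,fy=3.3,interpolation=cv2.INTER_CUBIC),cv2.resize(im[200:330,330:450],None,fx=3.3,fy=3.3,interpolation=cv2.INTER_CUBIC)]); save('crop1.png',crop)
print('head',plane([[363,307]],.026,K,k1,M).round(3),'grip',plane([[285,311.5]],.024,K,k1,M).round(3))
# steel vessel cap
v,u=np.mgrid[200:275,370:450]; v=v.ravel();u=u.ravel(); P=world(np.c_[u,v],d[v,u],K,k1,M)
s=(P[:,2]>.078)&(P[:,2]<.095); print('cap',cv2.minEnclosingCircle((P[s][:,:2]*1000).astype(np.float32)),np.median(P[s][:,2]))
s=P[:,2]>.1; print('screw',s.sum(),P[s].mean(0).round(4))
E
python3 b.py
```

```text
[[ 0.    -0.952 -0.307  0.084]
 [ 1.     0.    -0.001 -0.002]
 [ 0.001 -0.307  0.952 -0.159]
 [ 0.     0.     0.     1.   ]] [[363.0, 0.0, 320.0], [0.0, 363.0, 246.0], [0.0, 0.0, 1.0]]
head [[0.426 0.327 0.026]] grip [[0.413 0.493 0.024]]
cap ((582.7410888671875, 220.70993041992188), 37.89183807373047) 0.08771670100147205
screw 117 [0.5565 0.2597 0.2942]
```

View pics/crop1.png

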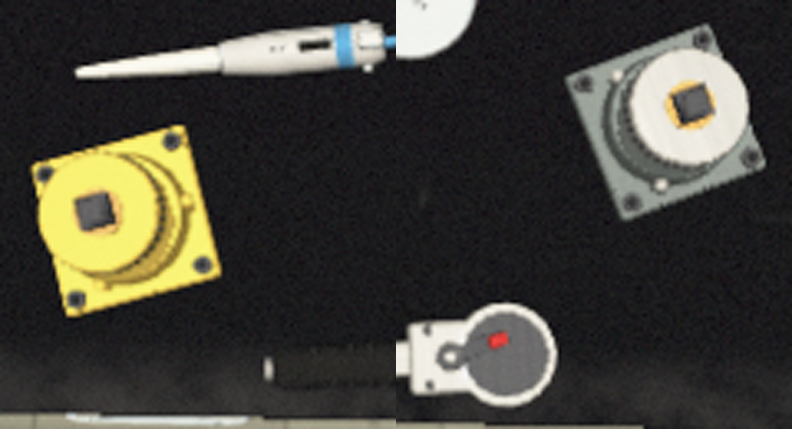

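```bash
cat >> h.py <<'E'
def units(x,y,z,yaw):
    s=arm.get_state(); R=Ro.from_euler('xyz',s['ee_rot']).as_matrix()
    dd=R.T@(np.array([x,y,z])-s['eef_pos'])/.025
    dy=(yaw-s['ee_rot'][2]+np.pi)%(2*np.pi)-np.pi
    return np.r_[dd,-np.degrees(dy)/5].round(2)
E
cat > u.py <<'E'
import sys; from h import *
print(units(*map(float,sys.argv[1:])))
E
python3 u.py .4226 .371 .2 -1.493
python3 -m crank '[[[1.5,1,0,2],[3.5,2.4,0.2,4],[5.5,3.8,0.4,6],[7.5,5.2,0.7,8],[9.2,6.3,1,10],[9.9,6.8,1,12],[9.9,6.8,1,12.6],[9.9,6.8,1,12.6],[9.9,6.8,1,12.6]]]' 0
cat > w.py <<'E'
import sys; from h import *
im,d,K,k1,M=cam('wrist'); n=sys.argv[1]; save(n+'.png',im); np.savez(n+'.npz',im=im,d=d,K=K,k1=k1,M=M)
s=arm.get_state();print(s['t'],s['eef_pos'],s['ee_rot'],np.array(s['q']).round(2))
for t in sys.argv[2:]:
    for r in arm.trace(t,'wrist')[:2]:
        m=r['mask']&(d>0); v,u=np.nonzero(m)
        if len(u)==0: continue
        P=world(np.c_[u,v],d[v,u],K,k1,M)
        print(t,round(r['score'],2),np.round(r['extent']),P.mean(0).round(4),'zmax',np.percentile(P[:,2],98).round(3))
E
python3 w.py w1 lever_tab housing ratchet
```

```text
[ 9.9   6.8   1.06 12.58]
t: 1.62
eef_pos: [0.4226, 0.3712, 0.2016]
ee_rot: [-3.141, 0.0, -1.493]
force: [-0.1, 0.1, 0.2]
width: 0.0874
gripper_force: 0.0
1.675 [0.42252731 0.37122461 0.20158006] [-3.14155738e+00  2.93731599e-05 -1.49272596e+00] [ 1.07  0.19 -0.28  0.   -1.1  -0.99]
lever_tab 0.89 [303. 174.  30.  50.] [0.4294 0.3523 0.0336] zmax 0.048
housing 0.8 [284. 138.  73. 204.] [0.4249 0.3725 0.0261] zmax 0.033
ratchet 0.74 [285. 138.  70. 209.] [0.4249 0.3739 0.0258] zmax 0.033
ratchet 0.66 [ 56.   0. 173. 113.] [0.5679 0.2371 0.0564] zmax 0.107
```

View pics/w1.png

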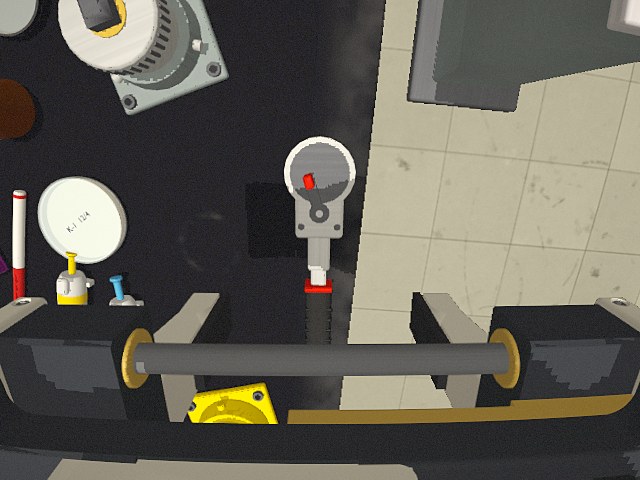

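```bash
cat > fit.py <<'E'
import sys; from h import *
# fit ratchet: args npz, underside z
f=np.load(sys.argv[1]+'.npz'); d,K,k1,M=[f[k] for k in ['d','K','k1','M']]; k1=float(k1); z0=float(sys.argv[2]); cx,cy=map(float,sys.argv[3:5])
v,u=np.nonzero(d>0); P=world(np.c_[u,v],d[v,u],K,k1,M)
s=(abs(P[:,2]-z0-.025)<.006)&(np.hypot(P[:,0]-cx,P[:,1]-cy)<.13); Q=P[s]
m=np.zeros(d.shape,np.uint8); m[v[s],u[s]]=1
n,l,st,ce=cv2.connectedComponentsWithStats(m); print(st[1:][st[1:,4]>100])
k=1+np.argmax(st[1:,4]); Q=P[l[v,u]==k]
# template fit: head disc r33 + housing 46 wide x -24..-62 + neck 22 wide to -97
from scipy.optimize import minimize
def inside(L):
    x,y=L[:,0],L[:,1]
    a=.033-np.hypot(x,y); b=np.minimum(.023-abs(y),np.minimum(-x-.0,x+.062)); c=np.minimum(.011-abs(y),np.minimum(-x,x+.097))
    return np.maximum(np.maximum(a,b),c)
g=np.array([(x,y) for x in np.arange(-.06,.034,.002) for y in np.arange(-.034,.035,.002)]); g=g[inside(g)>0]
from scipy.spatial import cKDTree
def cost(p):
    c,s_=np.cos(p[2]),np.sin(p[2]); R=np.array([[c,-s_],[s_,c]])
    L=(Q[:,:2]-p[:2])@R; L=L[L[:,0]>-.055]
    t=cKDTree(Q[:,:2]).query(g@R.T+p[:2])[0]
    return np.mean(np.clip(-inside(L),0,.01)**2)+np.mean(np.clip(t-.001,0,.01)**2)
best=min((minimize(lambda p:1e6*cost(p),[cx,cy,float(sys.argv[5])+a],method='Nelder-Mead',options=dict(xatol=1e-5,fatol=1e-6)) for a in(-.05,.05)),key=lambda r:r.fun)
print('origin,yaw',best.x.round(4),'rms mm',(best.fun**.5).round(2),'z med',np.median(Q[:,2]).round(4),len(Q))
E
python3 fit.py w1 0 .426 .327 -1.493
```

```text
[[ 284  136   72  137 5729]
 [ 304  284   29   18  408]]
origin,yaw [ 0.4273  0.3273 -1.5164] rms mm 0.6 z med 0.0268 5729
```

```bash
python3 u.py .4249 .3712 .004 -1.516
python3 -m crank '[[[0,0.1,2,0.27],[0,0.1,4,0.27],[0,0.1,6,0.27],[0,0.1,7.3,0.27],[0,0.1,7.8,0.27],[0,0.1,7.9,0.27],[0,0.1,7.9,0.27]]]' 0 20
python3 -m crank '[[[0,0,0,0],[0,0,0,0],[0,0,0,0],[0,0,0,0],[0,0,0,0],[0,0,0,0]]]' 1 40
```

```text
[ 0.01 -0.1   7.9   0.26]
t: 2.7
eef_pos: [0.4207, 0.3716, 0.0052]
ee_rot: [-3.14, 0.001, -1.518]
force: [1.4, -0.4, -0.0]
width: 0.0878
gripper_force: 0.0
t: 3.45
eef_pos: [0.4206, 0.371, 0.0043]
ee_rot: [-3.141, 0.0, -1.518]
force: [2.2, 0.1, 1.0]
width: 0.0456
gripper_force: 40.0
```

```bash
python3 -m crank '[[[0,0,-0.5,0],[0,0,-2,0],[0,0,-4,0],[0,0,-6,0],[0,0,-8,0],[0,0,-8,0],[0,0,-8,0]]]'
python3 w.py w2 screw_head; python3 - <<'E'
from h import *
im,d,K,k1,M=cam('scene'); save('scene.png',im); np.savez('scene.npz',im=im,d=d,K=K,k1=k1,M=M); print(M.round(3))
E
```

```text
t: 4.32
eef_pos: [0.4191, 0.3699, 0.2032]
ee_rot: [3.14, -0.001, -1.518]
force: [0.5, 0.1, -4.9]
width: 0.0455
gripper_force: 40.0
4.375 [0.41908704 0.3696227  0.20244706] [ 3.13907200e+00 -2.03695646e-03 -1.51837426e+00] [ 1.07  0.19 -0.28 -0.   -1.11 -1.02]
screw_head 0.76 [68.  1. 50. 46.] [0.5791 0.223  0.099 ] zmax 0.109
[[ 0.687 -0.367  0.627 -0.038]
 [-0.727 -0.366  0.582 -0.196]
 [ 0.016 -0.855 -0.518  0.62 ]
 [ 0.     0.     0.     1.   ]]
```

View pics/scene.png

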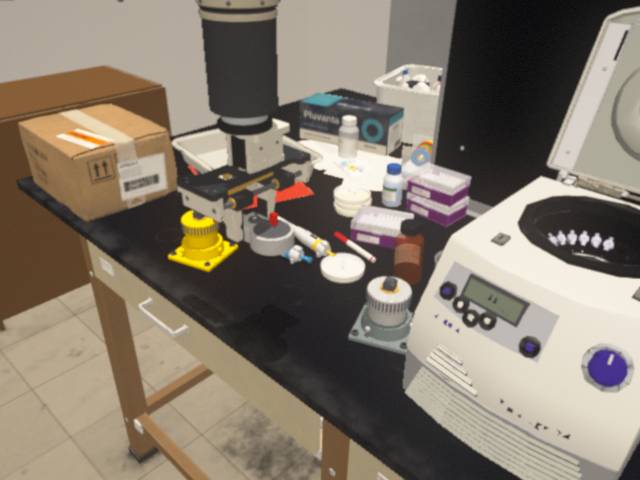

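View pics/w2.png

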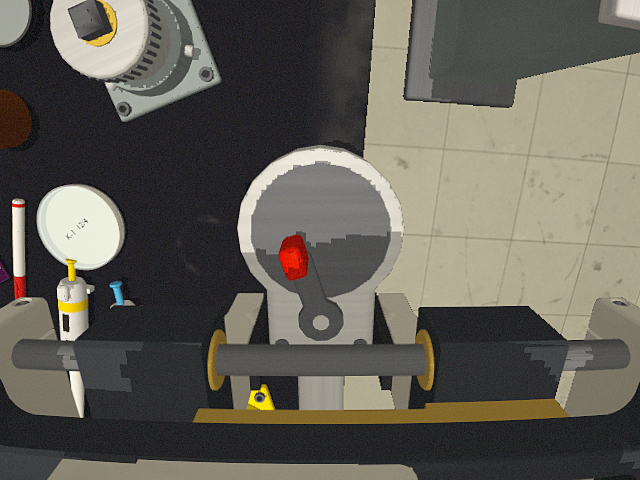

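```bash
python3 fit.py w2 .198 .428 .326 -1.518; python3 u.py .559 .318 .2 -1.33
```

```text
[[  227   146   189   198 23251]
 [  298   376    47    34  1553]]
origin,yaw [ 0.4223  0.3218 -1.5113] rms mm 2.05 z med 0.2258 23251
[ 2.36 -5.47  0.08 -2.16]
```

```bash
python3 -m crank '[[[0.6,-1.3,0,-0.6],[1.2,-2.7,0,-1.2],[1.8,-4.1,0,-1.8],[2.2,-5.1,0,-2.1],[2.35,-5.45,0,-2.15],[2.35,-5.45,0,-2.15],[2.35,-5.45,0,-2.15]]]'
python3 w.py w3 screw_head vessel; cat > fit2.py <<'E'
import sys; from h import *
f=np.load(sys.argv[1]+'.npz'); im,d,K,k1,M=[f[k] for k in ['im','d','K','k1','M']]; k1=float(k1)
v,u=np.nonzero(d>0); P=world(np.c_[u,v],d[v,u],K,k1,M)
s=arm.get_state(); yaw=s['ee_rot'][2]; x=np.array([np.cos(yaw),np.sin(yaw)]); y=np.array([-x[1],x[0]])
L=(P[:,:2]-s['eef_pos'][:2]); L=np.c_[L@x,L@y,P[:,2]-s['eef_pos'][2]]
# head top & boundary
h=(abs(L[:,2]-.0215)<.006)&(L[:,0]>.03)&(L[:,0]<.085)&(abs(L[:,1])<.045)
hull=cv2.convexHull((L[h][:,:2]*1e3).astype(np.float32)); print('head z',np.median(L[h][:,2]))
b=hull[:,0]; b=b[b[:,0]>35]; A=np.c_[2*b,np.ones(len(b))]; sol=np.linalg.lstsq(A,(b**2).sum(1),rcond=None)[0]; print('head circle local mm (y left)',sol[:2],'r',np.sqrt(sol[2]+sol[:2]@sol[:2]))
# tilt of head
A=np.c_[L[h][:,:2],np.ones(h.sum())]; print('tilt',np.linalg.lstsq(A,L[h][:,2],rcond=None)[0])
c=np.array([.583,.221]); r=np.hypot(*(P[:,:2]-c).T)
cap=(abs(P[:,2]-.088)<.004)&(r<.05); print('cap',np.array(cv2.minEnclosingCircle((P[cap][:,:2]*1e3).astype(np.float32))[0]),cv2.minEnclosingCircle((P[cap][:,:2]*1e3).astype(np.float32))[1],np.median(P[cap][:,2]))
t=(P[:,2]>.1045)&(P[:,2]<.112)&(r<.02); print('screw top',t.sum(),P[t].mean(0),cv2.minAreaRect((P[t][:,:2]*1e3).astype(np.float32)))
t=(P[:,2]>.094)&(P[:,2]<.112)&(r<.02); print('screw all',t.sum(),P[t].mean(0),cv2.minAreaRect((P[t][:,:2]*1e3).astype(np.float32)))
E
python3 fit2.py w3
```

```text
t: 5.35
eef_pos: [0.5585, 0.3194, 0.2036]
ee_rot: [3.141, -0.0, -1.33]
force: [-0.3, 0.4, -5.6]
width: 0.0459
gripper_force: 40.0
5.4 [0.55854962 0.31961865 0.20391762] [ 3.14114328e+00 -2.64329362e-05 -1.32975612e+00] [ 0.82  0.32 -0.09 -0.   -1.15 -0.58]
screw_head 0.84 [300.  80.  42.  47.] [0.5836 0.2212 0.099 ] zmax 0.108
vessel 0.9 [259.  38. 122. 121.] [0.584  0.2179 0.0683] zmax 0.107
head z 0.021960438651773134
head circle local mm (y left) [43.26340106  0.61886365] r 32.87429980272293
tilt [-0.01379758  0.00014405  0.02268065]
cap [583.67877197 221.10949707] 37.88356018066406 0.08860102676353837
screw top 578 [0.58382417 0.22109872 0.10678373] ((583.7438354492188, 221.17295837402344), (17.397554397583008, 16.843841552734375), 18.722070693969727)
screw all 951 [0.58367966 0.22135137 0.10520354] ((583.7440185546875, 221.08425903320312), (20.20186996459961, 20.163253784179688), 20.28868865966797)
```

View pics/w3.png

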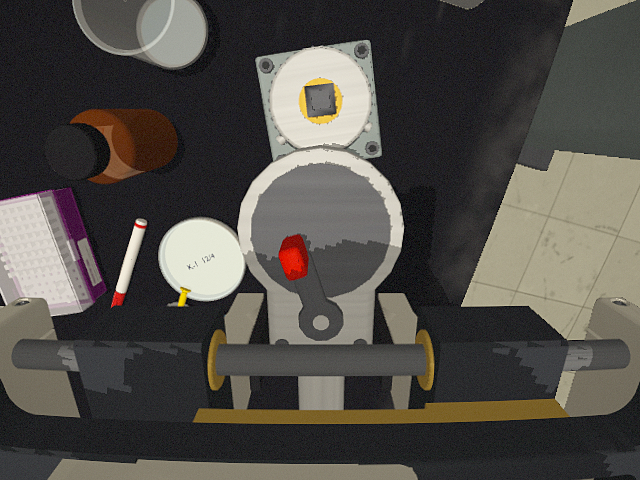

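```bash
python3 u.py .5681 .2615 .13 -1.217
```

```text
[ 2.35  0.19  2.97 -1.29]
```

```bash
python3 -m crank '[[[0.8,0.05,0.3,-0.4],[1.6,0.1,1.2,-0.8],[2.2,0.15,2.2,-1.2],[2.35,0.19,2.8,-1.29],[2.35,0.19,2.95,-1.29],[2.35,0.19,2.95,-1.29],[2.35,0.19,2.95,-1.29]]]'
python3 u.py .5681 .2615 .0923 -1.217
```

```text
t: 6.38
eef_pos: [0.5692, 0.262, 0.1313]
ee_rot: [-3.14, 0.0, -1.217]
force: [-0.9, -1.1, -5.0]
width: 0.0456
gripper_force: 40.0
[ 0.    0.05  1.56 -0.  ]
```

```bash
python3 -m crank '[[[0,0.05,0.4,0],[0,0.05,0.7,0],[0,0.05,0.9,0],[0,0.05,1.0,0],[0,0.05,1.1,0],[0,0.05,1.1,0]]]'
python3 -m crank '[[[0,0,0.1,0],[0,0,0.2,0],[0,0,0.3,0],[0,0,0.3,0]]]'
```

```text
t: 7.12
eef_pos: [0.5676, 0.2606, 0.1027]
ee_rot: [3.141, -0.0, -1.218]
force: [-0.6, -0.0, -4.1]
width: 0.0457
gripper_force: 40.0
t: 7.62
eef_pos: [0.5674, 0.2605, 0.095]
ee_rot: [3.141, -0.0, -1.218]
force: [-0.3, -0.8, -4.7]
width: 0.0456
gripper_force: 40.0
```

```bash
python3 -m crank '[[[0,0,0.05,0],[0,0,0.1,0],[0,0,0.13,0],[0,0,0.13,0]]]'
```

```text
t: 8.12
eef_pos: [0.5676, 0.2607, 0.0923]
ee_rot: [-3.141, -0.0, -1.218]
force: [-0.8, 0.4, -0.6]
width: 0.0459
gripper_force: 40.0
```

```bash
python3 -m crank '[[[0,0,0,0],[0,0,0,0],[0,0,0,0],[0,0,-0.5,0],[0,0,-1.5,0],[0,0,-3,0],[0,0,-3.5,0],[0,0,-3.5,0],[0,0,-3.5,0]]]' 0
python3 w.py w4 lever_tab; python3 fit.py w4 .088 .5837 .2211 -1.217
```

```text
t: 9.25
eef_pos: [0.567, 0.2603, 0.1786]
ee_rot: [3.14, -0.0, -1.218]
force: [0.6, 0.5, -0.4]
width: 0.0878
gripper_force: 0.0
9.3 [0.56695203 0.26026786 0.17833128] [ 3.13961876e+00 -4.61686998e-04 -1.21784904e+00] [ 0.74  0.31 -0.17 -0.   -1.09 -0.39]
lever_tab 0.88 [294. 195.  39.  73.] [0.579  0.243  0.1227] zmax 0.135
[[  351     0   151    66  1184]
 [  266   141   107   191 11731]]
origin,yaw [ 0.5835  0.2202 -1.2255] rms mm 0.68 z med 0.1147 11731
```

```bash
python3 u.py .624 .2413 .124 -1.2255; python3 -m crank '[[[0.5,-0.6,0,0.1],[1,-1.2,0,0.1],[1.5,-1.8,0,0.1],[1.5,-1.8,0,0.1],[1.5,-1.8,1,0.1],[1.5,-1.8,1.9,0.1],[1.5,-1.8,2.15,0.1],[1.5,-1.8,2.15,0.1]]]' 1
python3 u.py .624 .2413 .124 -1.2255
```

```text
[ 1.5  -1.88  2.17  0.09]
t: 10.35
eef_pos: [0.6227, 0.2409, 0.1257]
ee_rot: [3.141, -0.0, -1.227]
force: [0.8, -0.3, 0.3]
width: 0.013
gripper_force: 0.0
[ 0.   -0.06  0.07 -0.01]
```

```bash
python3 -m crank '[[[0,0,0.05,0],[0,0.15,0.05,0],[0,0.3,0.05,0],[0,0.45,0.05,0],[0,0.55,0.05,0],[0,0.65,0.05,0],[0,0.75,0.05,0],[0,0.8,0.05,0]]]' 1
python3 w.py w5 lever_tab
```

```text
t: 11.35
eef_pos: [0.6052, 0.2345, 0.1255]
ee_rot: [-3.139, -0.0, -1.226]
force: [4.9, -0.8, 1.4]
width: 0.0003
gripper_force: 1.6
11.4 [0.60421042 0.23427504 0.12504411] [-3.14067910e+00  2.40151487e-05 -1.22643194e+00] [ 0.67  0.39 -0.18  0.   -1.   -0.33]
lever_tab 0.7 [356. 288.  18.  20.] [0.5894 0.2222 0.128 ] zmax 0.136
```

View pics/w5.png

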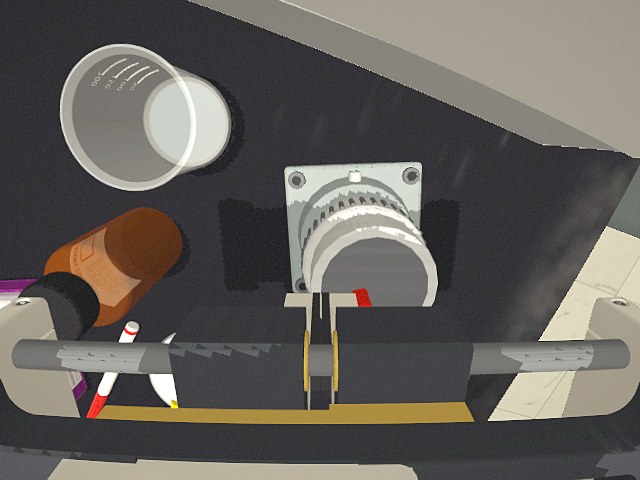

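```bash
python3 -m crank '[[[0,0.1,0,0],[0,0.2,0,0],[0,0.3,0,0],[0,0.3,0,0]]]' 1
python3 -m crank '[[[0,-0.5,0,0],[0,-1,0,0],[0,-1,-0.5,0],[0,-1,-1.8,0],[-1.5,0.6,-2.2,0],[-1.5,0.6,-2.2,0],[-1.5,0.6,-2.2,0]]]' 1
python3 w.py w6 lever_tab; python3 fit.py w6 .088 .5835 .2205 -1.2255
```

```text
t: 11.95
eef_pos: [0.5964, 0.2316, 0.1244]
ee_rot: [3.141, -0.0, -1.226]
force: [0.5, -0.9, -0.5]
width: 0.0005
gripper_force: 0.0
t: 12.82
eef_pos: [0.5703, 0.2622, 0.1804]
ee_rot: [-3.141, 0.0, -1.226]
force: [0.2, 0.3, -0.6]
width: 0.0005
gripper_force: 0.0
12.875 [0.57050077 0.26199416 0.17992363] [-3.14114185e+00  4.64936732e-05 -1.22635222e+00] [ 0.74  0.31 -0.16  0.   -1.09 -0.4 ]
lever_tab 0.76 [312. 196.  40.  66.] [0.5719 0.2406 0.1226] zmax 0.135
[[  357     0   149    64  1140]
 [  274   139   106   187 10652]]
origin,yaw [ 0.5833  0.2196 -1.2292] rms mm 0.56 z med 0.1148 10652
```

View pics/w6.png

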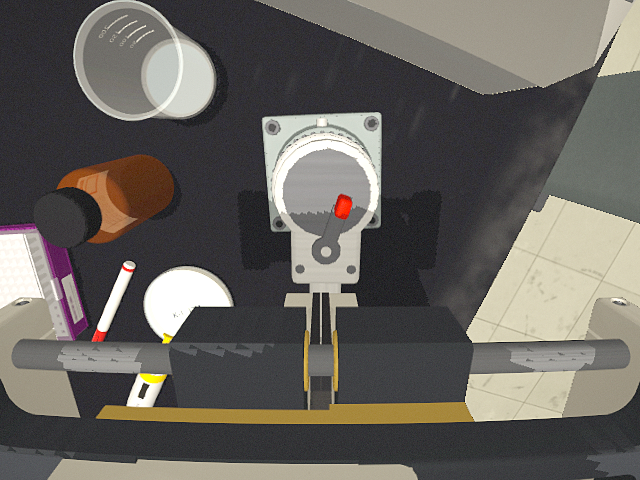

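```bash
python3 u.py .5267 .3786 .081 -1.2275
python3 - <<'E'
import numpy as np
for D in list(range(5,71,5))+[1,2,3,4,7,14,21,28,42]: print(D,(6.72*(1-np.cos(np.radians(D)))).round(2),(6.72*np.sin(np.radians(D))).round(2),-D/5)
E
```

```text
[-4.99  0.07  3.94  0.01]
5 0.03 0.59 -1.0
10 0.1 1.17 -2.0
15 0.23 1.74 -3.0
20 0.41 2.3 -4.0
25 0.63 2.84 -5.0
30 0.9 3.36 -6.0
35 1.22 3.85 -7.0
40 1.57 4.32 -8.0
45 1.97 4.75 -9.0
50 2.4 5.15 -10.0
55 2.87 5.5 -11.0
60 3.36 5.82 -12.0
65 3.88 6.09 -13.0
70 4.42 6.31 -14.0
1 0.0 0.12 -0.2
2 0.0 0.23 -0.4
3 0.01 0.35 -0.6
4 0.02 0.47 -0.8
7 0.05 0.82 -1.4
14 0.2 1.63 -2.8
21 0.45 2.41 -4.2
28 0.79 3.15 -5.6
42 1.73 4.5 -8.4
```

```bash
python3 -m crank '[[[-1.5,0.05,0,0],[-3,0.05,0,0],[-4.4,0.07,0,0],[-5,0.07,0,0],[-5,0.07,0.8,0],[-5,0.07,2.2,0],[-5,0.07,3.4,0],[-5,0.07,3.9,0],[-5,0.07,3.9,0],[-5,0.07,3.9,0]]]' 0 20
python3 -m crank '[[[0,0,0,0],[0,0,0,0],[0,0,0,0],[0,0,0,0],[0,0,0,0],[0,0,0,0]]]' 0.8 20
```

```text
t: 14.18
eef_pos: [0.5271, 0.3795, 0.0833]
ee_rot: [-3.14, 0.001, -1.226]
force: [0.9, -1.2, 0.4]
width: 0.087
gripper_force: 0.0
t: 14.92
eef_pos: [0.5262, 0.3791, 0.082]
ee_rot: [3.142, -0.0, -1.226]
force: [-0.3, 0.1, 0.1]
width: 0.033
gripper_force: 0.0
```

```bash
python3 -m crank '[[[0,0,0,0],[0,0,0,0],[0.03,0.59,0,-1],[0.1,1.17,0,-2],[0.23,1.74,0,-3],[0.41,2.3,0,-4],[0.63,2.84,0,-5],[0.9,3.36,0,-6],[1.22,3.85,0,-7],[1.57,4.32,0,-8],[1.57,4.32,0,-8]]]' 0.8 20
python3 - <<'E'
from h import *
s=arm.get_state(); o=np.array([.5835,.2205]); e=s['eef_pos'][:2]-o; print(np.hypot(*e),np.arctan2(-e[1],-e[0]),s['ee_rot'][2],s['moment'])
E
```

```text
t: 16.3
eef_pos: [0.4374, 0.3055, 0.0823]
ee_rot: [-3.141, 0.0, -0.528]
force: [-2.7, 1.2, -0.6]
width: 0.0269
gripper_force: 20.0
0.1690506602915072 -0.5266678997542131 -0.5282488466236377 [0.64455251 1.03274665 0.05831608]
```

```bash
python3 -m crank '[[[0.05,0.82,0,-1.4],[0.2,1.63,0,-2.8],[0.45,2.41,0,-4.2],[0.79,3.15,0,-5.6],[0.79,3.15,0,-5.6]]]'
python3 -m crank '[[[0.03,-0.59,0,1],[0.1,-1.17,0,2],[0.23,-1.74,0,3],[0.41,-2.3,0,4],[0.63,-2.84,0,5],[0.9,-3.36,0,6],[1.22,-3.85,0,7],[1.57,-4.32,0,8],[1.57,-4.32,0,8]]]'
```

```text
t: 16.92
eef_pos: [0.4148, 0.2267, 0.0821]
ee_rot: [3.141, 0.001, -0.042]
force: [-4.2, -0.3, -1.0]
width: 0.0266
gripper_force: 20.0
t: 18.05
eef_pos: [0.4586, 0.3348, 0.0814]
ee_rot: [3.14, 0.0, -0.74]
force: [-6.0, 1.4, 0.9]
width: 0.0267
gripper_force: 20.0
```

```bash
python3 -m crank '[[[0,-0.59,0,1],[0.06,-1.17,0,2],[0.19,-1.74,0,3],[0.37,-2.3,0,4],[0.59,-2.84,0,5],[0.86,-3.36,0,6],[1.18,-3.85,0,7],[1.53,-4.32,0,8],[1.93,-4.75,0,9],[1.93,-4.75,0,9]]]'
cat > st.py <<'E'
from h import *
s=arm.get_state(); o=np.array([.5835,.2205]); e=s['eef_pos'][:2]-o; y=s['ee_rot'][2]
print('r',np.hypot(*e).round(4),'ang',np.arctan2(-e[1],-e[0]).round(3),'yaw',y.round(3),'F radial,tang',(s['force'][0]*np.cos(y)+s['force'][1]*np.sin(y)).round(1),(-s['force'][0]*np.sin(y)+s['force'][1]*np.cos(y)).round(1))
E
python3 st.py
```

```text
t: 19.3
eef_pos: [0.575, 0.3893, 0.0816]
ee_rot: [-3.141, -0.0, -1.523]
force: [-0.3, -0.8, -0.4]
width: 0.0269
gripper_force: 20.0
r 0.169 ang -1.52 yaw -1.523 F radial,tang 0.8 -0.4
```

```bash
python3 -m crank '[[[0.03,0.59,0,-1],[0.1,1.17,0,-2],[0.23,1.74,0,-3],[0.41,2.3,0,-4],[0.63,2.84,0,-5],[0.9,3.36,0,-6],[1.22,3.85,0,-7],[1.57,4.32,0,-8],[1.97,4.75,0,-9],[1.97,4.75,0,-9]]]'; python3 st.py
python3 -m crank '[[[0.03,0.59,0,-1],[0.1,1.17,0,-2],[0.23,1.74,0,-3],[0.41,2.3,0,-4],[0.63,2.84,0,-5],[0.9,3.36,0,-6],[1.22,3.85,0,-7],[1.57,4.32,0,-8],[1.57,4.32,0,-8]]]'; python3 st.py
python3 -m crank '[[[0.03,-0.59,0,1],[0.1,-1.17,0,2],[0.23,-1.74,0,3],[0.41,-2.3,0,4]]]'; python3 st.py
python3 -m crank '[[[0.03,-0.59,0,1],[0.1,-1.17,0,2],[0.23,-1.74,0,3]]]'; python3 st.py
```

```text
t: 20.55
eef_pos: [0.4573, 0.3343, 0.0825]
ee_rot: [-3.141, 0.0, -0.735]
force: [0.1, -0.4, -2.1]
width: 0.0269
gripper_force: 20.0
r 0.1699 ang -0.734 yaw -0.735 F radial,tang 0.4 -0.2
t: 21.68
eef_pos: [0.4141, 0.2277, 0.0821]
ee_rot: [3.142, 0.0, -0.041]
force: [-2.5, -0.6, -0.6]
width: 0.0273
gripper_force: 20.0
r 0.1696 ang -0.042 yaw -0.041 F radial,tang -2.5 -0.7
t: 22.18
eef_pos: [0.427, 0.2862, 0.082]
ee_rot: [3.141, 0.0, -0.393]
force: [-0.4, -1.9, -0.5]
width: 0.0268
gripper_force: 20.0
r 0.1697 ang -0.398 yaw -0.393 F radial,tang 0.4 -1.9
t: 22.55
eef_pos: [0.4486, 0.3234, 0.0818]
ee_rot: [3.139, -0.0, -0.655]
force: [0.1, -5.3, 0.6]
width: 0.0269
gripper_force: 20.0
r 0.1697 ang -0.651 yaw -0.655 F radial,tang 3.3 -4.1
```

```bash
for i in 1 2; do python3 -m crank '[[[0,-0.23,0,0.4],[0.02,-0.47,0,0.8],[0.02,-0.47,0,0.8]]]'|grep -E 't:|force'; python3 st.py; done
```

```text
t: 22.92
ee_rot: [3.141, 0.0, -0.721]
force: [-1.4, -3.9, 0.2]
gripper_force: 20.0
r 0.1695 ang -0.72 yaw -0.721 F radial,tang 1.5 -3.9
t: 23.3
ee_rot: [3.141, 0.0, -0.791]
force: [-2.2, -4.6, 0.2]
gripper_force: 20.0
r 0.1695 ang -0.791 yaw -0.791 F radial,tang 1.7 -4.8
```

```bash
for i in 1 2 3; do python3 -m crank '[[[0,-0.23,0,0.4],[0.02,-0.47,0,0.8],[0.02,-0.47,0,0.8]]]'|grep -E 't:'; python3 st.py; done
```

```text
t: 23.68
ee_rot: [3.14, 0.0, -0.86]
r 0.1694 ang -0.858 yaw -0.86 F radial,tang 0.6 -5.8
t: 24.05
ee_rot: [3.14, -0.0, -0.929]
r 0.1693 ang -0.924 yaw -0.929 F radial,tang 0.4 -7.4
t: 24.42
ee_rot: [3.139, -0.0, -0.999]
r 0.1692 ang -0.992 yaw -0.999 F radial,tang 0.1 -8.4
```

```bash
for i in 1 2; do python3 -m crank '[[[0,-0.12,0,0.2],[0,-0.23,0,0.4],[0,-0.23,0,0.4]]]'|grep -E 't:'; python3 st.py; done; python3 - <<'E'
from h import *
im,d,K,k1,M=cam('top'); np.savez('top2.npz',im=im,d=d,K=K,k1=k1,M=M)
save('top2.png',cv2.resize(im[120:340,240:480],None,fx=2.6,fy=2.6,interpolation=cv2.INTER_CUBIC))
E
```

```text
t: 24.8
ee_rot: [3.138, -0.001, -1.033]
r 0.1692 ang -1.022 yaw -1.033 F radial,tang 0.6 -9.8
t: 25.18
ee_rot: [3.139, -0.001, -1.069]
r 0.169 ang -1.06 yaw -1.069 F radial,tang 1.7 -6.8
```

View pics/top2.png

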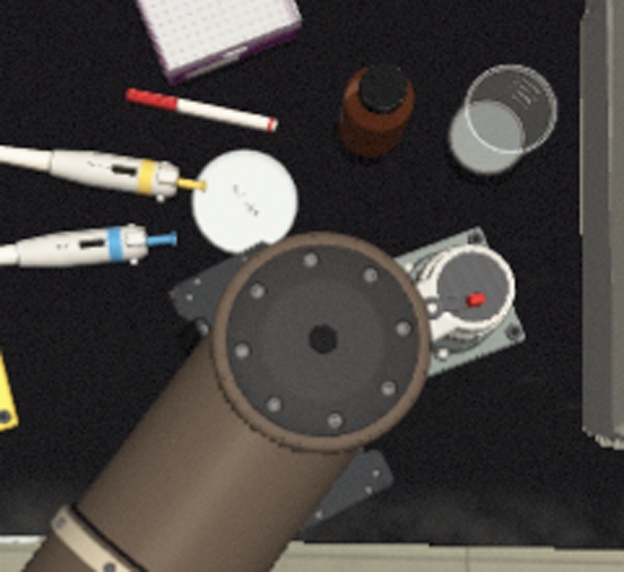

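```bash
for i in 1 2 3 4; do python3 -m crank '[[[0,-0.12,0,0.2],[0,-0.23,0,0.4],[0,-0.23,0,0.4]]]'|grep -E 't:'; python3 st.py; done
```

```text
t: 25.6
ee_rot: [3.139, -0.001, -1.103]
r 0.169 ang -1.092 yaw -1.103 F radial,tang 2.2 -6.4
t: 25.98
ee_rot: [3.138, -0.001, -1.138]
r 0.169 ang -1.124 yaw -1.138 F radial,tang 2.1 -9.6
t: 26.35
ee_rot: [3.137, -0.002, -1.173]
r 0.1689 ang -1.155 yaw -1.173 F radial,tang 1.4 -10.6
t: 26.72
ee_rot: [3.136, -0.002, -1.208]
r 0.1689 ang -1.185 yaw -1.208 F radial,tang 1.8 -13.0
```

```bash
python3 -c "
from h import *
s=arm.get_state();print(s['force'],s['moment'],s['eef_pos'],s['gripper_force'],s['width'])"
for i in 1 2; do python3 -m crank '[[[0,0.12,0,-0.2],[0,0.23,0,-0.4],[0,0.23,0,-0.4]]]'|grep -E 't:'; python3 st.py; done; python3 - <<'E'
from h import *
im,d,K,k1,M=cam('top'); np.savez('top3.npz',im=im,d=d,K=K,k1=k1,M=M)
for a,b in [('top2',2),('top3',3)]:
    f=np.load(a+'.npz'); im,d,K,k1,M=[f[k] for k in ['im','d','K','k1','M']]
    h=im.astype(int); r=(h[...,0]>150)&(h[...,1]<80)&(h[...,2]<80); r[:,:400]=0;r[:210]=0;r[260:]=0;r[:,450:]=0
    v,u=np.nonzero(r); print(a,len(u),plane([[u.mean(),v.mean()]],.134,K,float(k1),M).round(4))
    v,u=np.nonzero((d>0)); P=world(np.c_[u,v],d[v,u],K,float(k1),M); s=(abs(P[:,2]-.114)<.004)&(np.hypot(P[:,0]-.5835,P[:,1]-.2205)<.04)
    L=P[s]; A=np.c_[L[:,:2]-[.5835,.2205],np.ones(len(L))]; print('head plane',np.linalg.lstsq(A,L[:,2],rcond=None)[0].round(4),len(L))
E
```

```text
[-11.48670798  -6.30104341   0.17046404] [-2.20381196  3.58650928  0.47757438] [0.5199299  0.37694196 0.08078274] 20.16181915998459 0.02699715998021047
t: 27.1
ee_rot: [3.137, -0.002, -1.173]
r 0.1688 ang -1.152 yaw -1.173 F radial,tang 3.0 -10.1
t: 27.48
ee_rot: [3.137, -0.002, -1.138]
r 0.1689 ang -1.12 yaw -1.138 F radial,tang 3.7 -9.1
top2 22 [[0.5708 0.221  0.134 ]]
head plane [-0.0071  0.0015  0.1142] 815
top3 22 [[0.5707 0.2221 0.134 ]]
head plane [-0.0021  0.001   0.1143] 799
```

```bash
for i in 1 2 3 4 5 6; do python3 -m crank '[[[0.01,0.3,0,-0.5],[0.03,0.59,0,-1],[0.03,0.59,0,-1]]]'|grep -E 't:'|head -1; python3 st.py; done
```

```text
t: 27.9
r 0.1689 ang -1.038 yaw -1.051 F radial,tang 4.8 -5.7
t: 28.28
r 0.169 ang -0.957 yaw -0.963 F radial,tang 6.6 -3.5
t: 28.65
r 0.1693 ang -0.87 yaw -0.876 F radial,tang 4.1 -4.4
t: 29.02
r 0.1692 ang -0.786 yaw -0.789 F radial,tang 4.2 -2.1
t: 29.4
r 0.1693 ang -0.701 yaw -0.702 F radial,tang 4.3 -1.9
t: 29.78
r 0.1696 ang -0.617 yaw -0.616 F radial,tang 0.6 -1.5
```

```bash
for i in 1 2 3 4 5 ; do python3 -m crank '[[[0.01,-0.3,0,0.5],[0.03,-0.59,0,1],[0.03,-0.59,0,1]]]'|grep -E 't:'|head -1; python3 st.py; done
```

```text
t: 30.15
r 0.1693 ang -0.703 yaw -0.704 F radial,tang 2.8 -3.4
t: 30.52
r 0.1693 ang -0.787 yaw -0.789 F radial,tang 0.5 -4.9
t: 30.9
r 0.1693 ang -0.871 yaw -0.876 F radial,tang -0.4 -5.9
t: 31.28
r 0.1692 ang -0.955 yaw -0.963 F radial,tang -0.9 -7.5
t: 31.65
r 0.1692 ang -1.041 yaw -1.05 F radial,tang -1.1 -8.4
```

```bash
for i in 1 2 3 4 5 ; do python3 -m crank '[[[0.01,-0.3,0,0.5],[0.03,-0.59,0,1],[0.03,-0.59,0,1]]]' 0.8 40|grep -E 't:'|head -1; python3 st.py; done
```

```text
t: 32.02
r 0.1691 ang -1.125 yaw -1.137 F radial,tang -2.6 -10.6
t: 32.4
r 0.1691 ang -1.217 yaw -1.225 F radial,tang -1.9 -7.9
t: 32.78
r 0.1689 ang -1.302 yaw -1.312 F radial,tang -1.5 -9.7
t: 33.15
r 0.1692 ang -1.405 yaw -1.401 F radial,tang -2.5 -0.8
t: 33.52
r 0.1685 ang -1.493 yaw -1.49 F radial,tang -3.0 -1.6
```

```bash
python3 -m crank '[[[0.03,0.59,0,-1],[0.1,1.17,0,-2],[0.23,1.74,0,-3],[0.41,2.3,0,-4],[0.63,2.84,0,-5],[0.9,3.36,0,-6],[1.22,3.85,0,-7],[1.57,4.32,0,-8],[1.97,4.75,0,-9],[2.4,5.15,0,-10],[2.87,5.5,0,-11],[2.87,5.5,0,-11]]]' |head -1; python3 st.py
for i in 1 2 3 4 5 ; do python3 -m crank '[[[0.01,-0.3,0,0.5],[0.03,-0.59,0,1],[0.03,-0.59,0,1]]]'|grep -E 't:'|head -1; python3 st.py; done
```

```text
t: 35.02
r 0.1683 ang -0.519 yaw -0.527 F radial,tang -5.2 0.0
t: 35.4
r 0.1681 ang -0.611 yaw -0.617 F radial,tang -5.0 -2.5
t: 35.78
r 0.1677 ang -0.699 yaw -0.703 F radial,tang -3.8 -2.1
t: 36.15
r 0.1675 ang -0.789 yaw -0.79 F radial,tang -2.6 -2.9
t: 36.52
r 0.1675 ang -0.879 yaw -0.876 F radial,tang -1.8 -2.7
t: 36.9
r 0.1675 ang -0.968 yaw -0.963 F radial,tang -1.5 -2.7
```

```bash
for i in 1 2 3 4 5 6; do python3 -m crank '[[[0.01,-0.3,0,0.5],[0.03,-0.59,0,1],[0.03,-0.59,0,1]]]'|grep -E 't:'|head -1; python3 st.py; done
```

```text
t: 37.28
r 0.1675 ang -1.057 yaw -1.05 F radial,tang -2.1 -1.5
t: 37.65
r 0.1676 ang -1.145 yaw -1.137 F radial,tang -1.5 -1.2
t: 38.02
r 0.1677 ang -1.236 yaw -1.227 F radial,tang -1.7 -1.5
t: 38.4
r 0.1677 ang -1.325 yaw -1.315 F radial,tang -3.2 -1.7
t: 38.78
r 0.1677 ang -1.413 yaw -1.402 F radial,tang -3.4 -2.8
t: 39.15
r 0.1677 ang -1.501 yaw -1.489 F radial,tang -4.4 -3.7
```

```bash
cat > hp.py <<'E'
from h import *
im,d,K,k1,M=cam('top')
v,u=np.nonzero((d>0)); P=world(np.c_[u,v],d[v,u],K,k1,M); s=(P[:,2]>.1)&(P[:,2]<.128)&(np.hypot(P[:,0]-.5835,P[:,1]-.2205)<.04)
L=P[s]; A=np.c_[L[:,:2]-[.5835,.2205],np.ones(len(L))]; print('head plane',np.linalg.lstsq(A,L[:,2],rcond=None)[0].round(4),len(L),np.median(L[:,2]))
x0,y0=400,200
save('hp%d.png'%int(arm.get_state()['t']*10),cv2.resize(im[190:280,370:460],None,fx=6,fy=6,interpolation=cv2.INTER_CUBIC))
print(arm.get_state()['force'],arm.get_state()['eef_pos'])
E
python3 hp.py; ls pics
```

```text
head plane [ 0.0344 -0.0482  0.1253] 740 0.12566211885523731
[-3.14086364  3.84879374 -1.41212716] [0.571612   0.3878393  0.08205553]
crop1.png
hp392.png
scene.png
top.png
top2.png
w1.png
w2.png
w3.png
w4.png
w5.png
w6.png
```

```bash
python3 -m crank '[[[0,0,-0.2,0],[0,0,-0.36,0],[0,0,-0.36,0]]]' 0.8 15 |grep -E 'force'; python3 hp.py
python3 -m crank '[[[0.03,0.59,0,-1],[0.1,1.17,0,-2],[0.23,1.74,0,-3],[0.1,1.17,0,-2],[0.03,0.59,0,-1],[0,0,0,0],[0,0,0,0]]]'|grep force; python3 hp.py
```

```text
force: [-0.6, 1.5, -0.9]
gripper_force: 15.0
head plane [ 0.0339 -0.018   0.1247] 810 0.12508566275423688
[-1.05334443  2.1806226  -1.11990608] [0.5716147  0.38762264 0.09160198]
force: [-4.1, 4.3, -0.2]
gripper_force: 15.1
head plane [ 0.0445 -0.0164  0.124 ] 866 0.12429303254492324
[-2.54048333  3.42860023 -0.23302589] [0.57124775 0.38791447 0.09088882]
```

View pics/hp392.png

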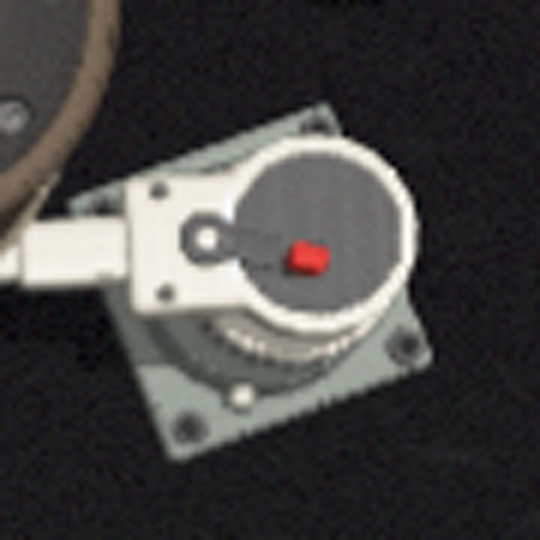

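```bash
python3 -m crank '[[[0,0,0,0],[0,0,0,0],[0,0,-0.3,0],[0,0,-1.5,0],[1,0,-3.3,0],[3,0,-3.6,0],[4.6,0,-3.6,0],[4.9,0,-3.6,0],[4.9,0,-3.6,0]]]' 0|grep force
python3 w.py w7 ; for z in .088 .096; do python3 fit.py w7 $z .5835 .2205 -1.5; done
python3 - <<'E'
from h import *
f=np.load('w7.npz'); d,K,k1,M=[f[k] for k in ['d','K','k1','M']]
v,u=np.nonzero((d>0)); P=world(np.c_[u,v],d[v,u],K,float(k1),M); s=(P[:,2]>.1)&(P[:,2]<.135)&(np.hypot(P[:,0]-.5835,P[:,1]-.2205)<.032)
L=P[s]; A=np.c_[L[:,:2]-[.5835,.2205],np.ones(len(L))]; print('head plane',np.linalg.lstsq(A,L[:,2],rcond=None)[0].round(4),len(L))
E
```

```text
force: [0.4, 0.8, 1.0]
gripper_force: 0.0
41.725 [0.58161834 0.26599698 0.18141791] [-3.14106057e+00  2.55665925e-04 -1.48822650e+00] [ 0.73  0.33 -0.13  0.   -1.1  -0.65]
[[ 340    0  130   17  772]
 [ 276  167  102   53  570]
 [ 350  234   29   34  371]
 [ 281  242   58   43 1449]]
origin,yaw [ 0.5865  0.2595 -1.4121] rms mm 7.62 z med 0.1136 1449
[[ 387    0   89   13  490]
 [ 276  167  105  102 4082]]
origin,yaw [ 0.5761  0.2287 -2.0916] rms mm 4.67 z med 0.1217 4082
head plane [0.005  0.0458 0.1264] 5426
```

View pics/w7.png

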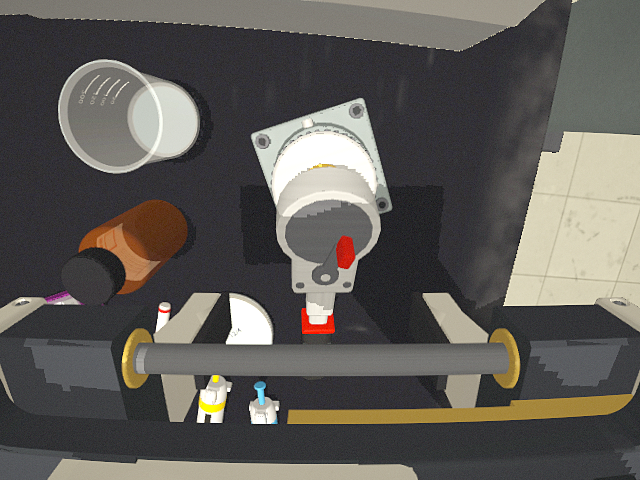

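```bash
cat > prof.py <<'E'
import sys
from h import *
f=np.load(sys.argv[1]+'.npz'); im,d,K,k1,M=[f[k] for k in ['im','d','K','k1','M']]
s=arm.get_state(); yaw=s['ee_rot'][2]; x=np.array([np.cos(yaw),np.sin(yaw)]); y=np.array([-x[1],x[0]])
v,u=np.nonzero((d>0)); P=world(np.c_[u,v],d[v,u],K,float(k1),M); L=P[:,:2]-s['eef_pos'][:2]; L=np.c_[L@x,L@y,P[:,2]]
for a in np.arange(-.03,.095,.008):
    t=(abs(L[:,0]-a)<.004)&(abs(L[:,1])<.045)&(L[:,2]>.03)&(L[:,2]<.15)
    if t.sum()<5: continue
    q=L[t]; print(a.round(3),'z',[np.median(q[abs(q[:,1]-b)<.005,2]).round(3) if (abs(q[:,1]-b)<.005).any() else None for b in (-.03,-.02,-.01,0,.01,.02,.03)],'y',np.percentile(q[:,1],[2,98]).round(3))
E
python3 prof.py w7
```

```text
-0.03 z [None, np.float64(0.095), np.float64(0.096), np.float64(0.097), np.float64(0.098), np.float64(0.098), None] y [-0.022  0.021]
-0.022 z [None, np.float64(0.1), np.float64(0.1), np.float64(0.107), np.float64(0.102), np.float64(0.102), None] y [-0.023  0.021]
-0.014 z [None, np.float64(0.103), np.float64(0.109), np.float64(0.111), np.float64(0.106), np.float64(0.105), None] y [-0.023  0.02 ]
-0.006 z [np.float64(0.105), np.float64(0.107), np.float64(0.114), np.float64(0.113), np.float64(0.11), np.float64(0.109), None] y [-0.024  0.02 ]
0.002 z [np.float64(0.112), np.float64(0.113), np.float64(0.119), np.float64(0.115), np.float64(0.114), np.float64(0.115), None] y [-0.028  0.021]
0.01 z [np.float64(0.116), np.float64(0.135), np.float64(0.131), np.float64(0.118), np.float64(0.119), np.float64(0.119), np.float64(0.12)] y [-0.032  0.025]
0.018 z [np.float64(0.12), np.float64(0.122), np.float64(0.123), np.float64(0.122), np.float64(0.123), np.float64(0.123), np.float64(0.123)] y [-0.035  0.027]
0.026 z [np.float64(0.124), np.float64(0.125), np.float64(0.126), np.float64(0.126), np.f
[... 580 characters left out ...]
loat64(0.089), np.float64(0.117), np.float64(0.119), np.float64(0.09), np.float64(0.089), np.float64(0.088)] y [-0.035  0.031]
0.066 z [np.float64(0.088), np.float64(0.089), np.float64(0.089), np.float64(0.089), np.float64(0.089), np.float64(0.089), np.float64(0.088)] y [-0.032  0.03 ]
0.074 z [np.float64(0.035), np.float64(0.088), np.float64(0.089), np.float64(0.089), np.float64(0.089), np.float64(0.088), np.float64(0.035)] y [-0.028  0.027]
0.082 z [np.float64(0.034), np.float64(0.034), np.float64(0.084), np.float64(0.087), np.float64(0.035), np.float64(0.034), None] y [-0.022  0.02 ]
0.09 z [None, None, np.float64(0.032), np.float64(0.034), np.float64(0.031), None, None] y [-0.009  0.006]
```

```bash
python3 -m crank '[[[-0.68,0.05,1,0],[-0.68,0.05,2.5,0],[-0.68,0.05,3.6,0],[-0.68,0.05,3.9,0],[-0.68,0.05,3.9,0]]]' 0 30|grep -E 'force|pos'
python3 -m crank '[[[0,0,0,0],[0,0,0,0],[0,0,0,0],[0,0,0,0],[0,0,0,0],[0,0,-1,0],[0,0,-2.4,0],[0,0,-2.4,0]]]' 0.9 30
python3 w.py w8; python3 prof.py w8; python3 u.py .435 .37 .05 -1.516
```

```text
eef_pos: [0.5789, 0.2832, 0.0835]
force: [0.4, 0.4, 0.7]
gripper_force: 0.0
t: 43.35
eef_pos: [0.5799, 0.2834, 0.1458]
ee_rot: [-3.138, 0.002, -1.488]
force: [-0.4, 0.4, -4.9]
width: 0.046
gripper_force: 29.5
43.4 [0.57873916 0.28270261 0.1437517 ] [-3.14101652e+00  1.22166516e-03 -1.48864622e+00] [ 0.76  0.37 -0.17 -0.   -1.03 -0.67]
0.058 z [None, None, None, None, None, None, None] y [-0.038  0.037]
0.066 z [np.float64(0.089), np.float64(0.088), None, None, None, np.float64(0.088), np.float64(0.089)] y [-0.037  0.037]
0.074 z [np.float64(0.088), np.float64(0.088), np.float64(0.089), np.float64(0.09), np.float64(0.089), np.float64(0.089), np.float64(0.089)] y [-0.034  0.034]
0.082 z [np.float64(0.088), np.float64(0.089), np.float64(0.088), np.float64(0.089), np.float64(0.089), np.float64(0.089), np.float64(0.088)] y [-0.03  0.03]
0.09 z [np.float64(0.086), np.float64(0.088), np.float64(0.089), np.float64(0.089), np.float64(0.088), np.float64(0.088), np.float64(0.086)] y [-0.024  0.025]
[-3.95  5.45  3.75  0.31]
```

```bash
python3 -m crank '[[[-1.3,1.8,0,0.3],[-2.6,3.6,0,0.3],[-3.6,5,0.5,0.3],[-3.95,5.45,1.5,0.3],[-3.95,5.45,2.5,0.3],[-3.95,5.45,3.4,0.3],[-3.95,5.45,4.3,0.3],[-3.95,5.45,5.1,0.3],[-3.95,5.45,5.5,0.3],[-3.95,5.45,5.5,0.3]]]' 0.9 15
python3 -m crank '[[[0,0,0,0],[0,0,0,0],[0,0,0,0],[0,0,0,0]]]' 0.35 15|grep -E 'width|t:|pos'
python3 -m crank '[[[0,0,0,0],[0,0,0,0],[0,0,0,0]]]' 0.9 40
python3 -m crank '[[[0,0,-1,0],[0,0,-3,0],[0,0,-5.4,0],[2,-2.8,-5.4,0],[2,-2.8,-5.4,0]]]'
python3 w.py w9 screw_head
```

```text
t: 44.65
eef_pos: [0.434, 0.3686, 0.0047]
ee_rot: [3.14, -0.002, -1.515]
force: [-0.1, 0.6, -4.4]
width: 0.0459
gripper_force: 15.0
t: 45.15
eef_pos: [0.435, 0.3698, 0.0063]
ee_rot: [-3.141, 0.0, -1.514]
width: 0.0572
t: 45.52
eef_pos: [0.4347, 0.3696, 0.0061]
ee_rot: [3.141, -0.0, -1.514]
force: [-1.3, -0.6, 1.5]
width: 0.0459
gripper_force: 40.0
t: 46.15
eef_pos: [0.5087, 0.3225, 0.1413]
ee_rot: [-3.141, 0.001, -1.515]
force: [-1.1, 1.0, -6.0]
width: 0.0458
gripper_force: 40.0
46.2 [0.50986933 0.32121385 0.14047672] [ 3.14112081e+00 -8.45006388e-04 -1.51636431e+00] [ 0.89  0.31 -0.27  0.   -0.99 -0.83]
screw_head 0.67 [161.  55.  62.  64.] [0.5804 0.2217 0.0997] zmax 0.109
screw_head 0.26 [240. 135. 164. 276.] [0.5112 0.2862 0.1625] zmax 0.181
```

View pics/w9.png

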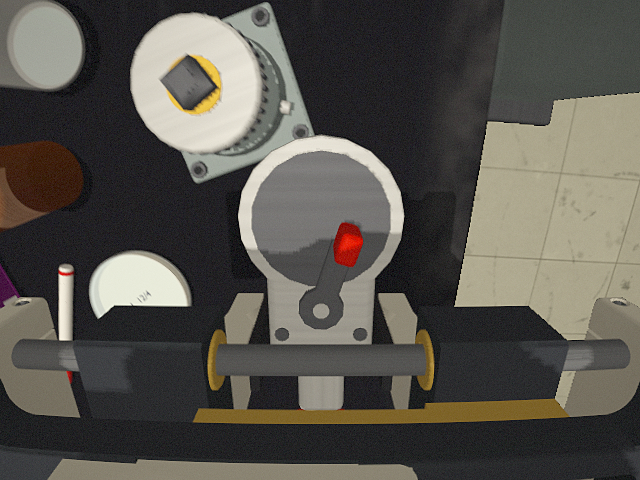

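```bash
sed -e 's/c=np.array(\[.583,.221\])/c=np.array([.5837,.2212])/' fit2.py > fit3.py; python3 fit3.py w9
```

```text
head z 0.021898998357917254
head circle local mm (y left) [46.61810736  0.6108426 ] r 32.86128940236613
tilt [-0.01567913  0.00030357  0.0227719 ]
cap [583.13000488 220.93052673] 37.9852409362793 0.08862591010450238
screw top 1004 [0.58283243 0.22115097 0.1068218 ] ((583.296142578125, 221.19729614257812), (17.836822509765625, 18.16459083557129), 42.70065689086914)
screw all 1785 [0.58171003 0.22137519 0.10451783] ((583.7413940429688, 220.9564971923828), (20.71330451965332, 20.806198120117188), 40.8441276550293)
```

```bash
python3 u.py .5425 .2429 .1355 -0.5
python3 -c "
import numpy as np
for D in list(range(8,105,8)): print(D,(1.864*(1-np.cos(np.radians(D)))).round(2),(-1.864*np.sin(np.radians(D))).round(2),D/5)"
```

```text
[  3.22  -1.19   0.18 -11.66]
8 0.02 -0.26 1.6
16 0.07 -0.51 3.2
24 0.16 -0.76 4.8
32 0.28 -0.99 6.4
40 0.44 -1.2 8.0
48 0.62 -1.39 9.6
56 0.82 -1.55 11.2
64 1.05 -1.68 12.8
72 1.29 -1.77 14.4
80 1.54 -1.84 16.0
88 1.8 -1.86 17.6
96 2.06 -1.85 19.2
104 2.31 -1.81 20.8
```

```bash
python3 -m crank '[[[0.6,-0.2,0.1,-2.1],[1.2,-0.5,0.1,-4.2],[1.8,-0.7,0.1,-6.3],[2.5,-0.9,0.1,-8.4],[3,-1.1,0.18,-10.3],[3.22,-1.19,0.18,-11.66],[3.22,-1.19,0.18,-11.66],[3.22,-1.19,0.18,-11.66]]]'|grep -E 'pos|force|rot'; python3 u.py .5425 .2429 .1045 -0.5
```

```text
eef_pos: [0.5413, 0.2452, 0.1361]
ee_rot: [3.141, 0.001, -0.499]
force: [0.5, 0.4, -4.9]
gripper_force: 40.0
[0.09 0.06 1.26 0.01]
```

```bash
python3 -m crank '[[[0.06,0.05,0.5,0],[0.06,0.05,0.9,0],[0.06,0.05,1.15,0],[0.06,0.05,1.25,0],[0.06,0.05,1.25,0]]]'|grep -E 'pos|force|rot'; python3 u.py .5425 .2429 .1045 -0.5
python3 -m crank '[[[0,0,0.08,0],[0.02,-0.26,0.08,1.6],[0.07,-0.51,0.08,3.2],[0.16,-0.76,0.08,4.8],[0.16,-0.76,0.08,4.8]]]'|grep -E 'pos|force|rot'
```

```text
eef_pos: [0.5424, 0.243, 0.1059]
ee_rot: [3.141, -0.0, -0.497]
force: [-3.6, -1.2, 2.1]
gripper_force: 40.0
[ 0.   -0.    0.06  0.04]
eef_pos: [0.5549, 0.2581, 0.1032]
ee_rot: [3.141, 0.0, -0.915]
force: [-4.2, 1.1, 1.8]
gripper_force: 40.0
```

```bash
python3 -m crank '[[[0.02,-0.26,0.04,1.6],[0.07,-0.51,0.06,3.2],[0.16,-0.76,0.06,4.8],[0.16,-0.76,0.06,4.8]]]'|grep -E 't:|pos|force|rot'
```

```text
t: 49.0
eef_pos: [0.5723, 0.2666, 0.1013]
ee_rot: [3.141, 0.001, -1.331]
force: [-3.1, 2.2, -3.6]
gripper_force: 40.0
```

```bash
python3 -m crank '[[[0.02,-0.26,0.04,1.6],[0.07,-0.51,0.06,3.2],[0.16,-0.76,0.06,4.8],[0.16,-0.76,0.06,4.8]]]'|grep -E 't:|pos|force|rot'
```

```text
t: 49.5
eef_pos: [0.5927, 0.2673, 0.1009]
ee_rot: [-3.14, 0.001, -1.747]
force: [-4.0, 2.1, 4.5]
gripper_force: 40.0
```

```bash
python3 -m crank '[[[0,-0.13,0.04,0.8],[0,0,0.08,0],[0,0.13,0.1,-0.8],[0,0,0.1,0]]]'|grep -E 't:|pos|force|rot'; python3 -c "
from h import *
print(arm.get_state()['moment'])"
```

```text
t: 50.0
eef_pos: [0.5932, 0.2685, 0.1002]
ee_rot: [-3.138, 0.004, -1.746]
force: [-2.5, 4.1, 6.6]
gripper_force: 40.0
[ 1.19460734  0.80888765 -0.10595687]
```

```bash
python3 hp.py; python3 u.py .5913 .2671 .098 -1.745
```

```text
head plane [0. 0. 0.] 0 nan
[-3.29313211  4.4919865   6.85819573] [0.59355788 0.26838981 0.10017691]
[ 0.07  0.08  0.09 -0.07]
  return _methods._mean(a, axis=axis, dtype=dtype,
  ret = ret.dtype.type(ret / rcount)
```

```bash
python3 w.py w10; python3 fit3.py w10 2>&1 | grep -E 'head|tilt|cap'
```

```text
50.1 [0.59341043 0.26841127 0.10011323] [-3.13802623  0.00364562 -1.74815292] [ 0.72  0.42 -0.21  0.   -0.94 -0.9 ]
head z 0.026019181377101172
head circle local mm (y left) [47.0884666  -0.50815245] r 32.878999788194704
tilt [0.03786303 0.00019008 0.02386802]
cap [580.36749268 209.38261414] 35.4213981628418 0.08809098734850251
```

```bash
python3 u.py .5716 .2666 .115 -1.25; python3 -m crank '[[[0,0,-0.3,0],[0,0,-0.6,0],[-0.05,0.35,-0.6,-2],[0,0.7,-0.6,-4],[0.06,0.87,-0.6,-5.7],[0.06,0.87,-0.6,-5.7],[0.06,0.87,-0.6,-5.7]]]'|grep -E 't:|pos|force|rot'; python3 u.py .5716 .2666 .103 -1.25
```

```text
[ 0.22  0.84 -0.6  -5.71]
t: 50.98
eef_pos: [0.5705, 0.2692, 0.1128]
ee_rot: [3.142, -0.0, -1.259]
force: [0.1, 0.2, -4.1]
gripper_force: 40.0
[ 0.11 -0.01  0.39 -0.1 ]
```

```bash
python3 -m crank '[[[0.1,0,0.3,0],[0.1,0,0.5,0],[0.1,0,0.6,0],[0.1,0,0.65,0]]]'|grep -E 't:|pos|force|rot'
python3 -m crank '[[[0,-0.07,0.03,0.4],[0,-0.13,0.06,0.8],[0,-0.13,0.06,0.8]]]'|grep -E 't:|pos|force|rot'
python3 -m crank '[[[0,-0.07,0.03,0.4],[0,-0.13,0.06,0.8],[0,-0.13,0.06,0.8]]]'|grep -E 't:|pos|force|rot'
```

```text
t: 51.48
eef_pos: [0.5712, 0.2674, 0.0977]
ee_rot: [-3.141, 0.0, -1.256]
force: [-7.2, 2.7, 9.2]
gripper_force: 40.0
t: 51.85
eef_pos: [0.5741, 0.2684, 0.0963]
ee_rot: [-3.141, 0.0, -1.327]
force: [-6.9, 0.8, 8.5]
gripper_force: 40.0
t: 52.22
eef_pos: [0.5771, 0.2692, 0.0945]
ee_rot: [-3.142, 0.0, -1.397]
force: [-6.5, 2.3, 7.6]
gripper_force: 40.0
```

```bash
python3 -m crank '[[[0.05,0.02,-0.08,0.2],[0.05,-0.05,-0.06,0.6],[0.05,-0.12,-0.06,1],[0.05,-0.12,-0.06,1]]]'|grep -E 't:|pos|force|rot'
python3 -m crank '[[[0,-0.07,0,0.4],[0,-0.13,0,0.8],[0,-0.13,0,0.8]]]'|grep -E 't:|pos|force|rot'; python3 w.py w11;  python3 fit3.py w11 2>&1 | grep -E 'head|tilt'
```

```text
t: 52.72
eef_pos: [0.5807, 0.2689, 0.0958]
ee_rot: [-3.141, 0.001, -1.484]
force: [-5.0, 3.7, 5.7]
gripper_force: 40.0
t: 53.1
eef_pos: [0.5838, 0.2692, 0.0957]
ee_rot: [-3.141, 0.001, -1.554]
force: [-6.1, 4.8, 4.9]
gripper_force: 40.0
53.15 [0.58378669 0.26924565 0.09571484] [-3.14120646e+00  9.89716108e-04 -1.55398168e+00] [ 0.73  0.41 -0.23 -0.   -0.93 -0.72]
head z 0.022007802029406137
head circle local mm (y left) [49.17195403 -0.32814486] r 31.93242118843844
tilt [-0.1341124   0.0053941   0.03202928]
```

```bash
python3 -m crank '[[[-0.05,0.03,0.1,0],[-0.05,0.03,0.2,-0.4],[-0.05,-0.03,0.25,0.4],[-0.05,0,0.25,0]]]' 0.9 15|grep -E 't:|pos|force|rot';python3 w.py w12;  python3 fit3.py w12 2>&1 | grep -E 'head|tilt'
```

```text
t: 53.65
eef_pos: [0.5839, 0.27, 0.0887]
ee_rot: [-3.141, 0.0, -1.55]
force: [-3.3, 4.5, 2.9]
gripper_force: 15.0
53.7 [0.58372018 0.27002622 0.08872846] [-3.14151234e+00  4.54125993e-04 -1.54685994e+00] [ 0.74  0.42 -0.23 -0.   -0.92 -0.71]
head z 0.026229572732094017
head circle local mm (y left) [46.31192884  0.2901717 ] r 33.274583704457854
tilt [ 0.11522245 -0.00226196  0.017644  ]
```

View pics/w12.png

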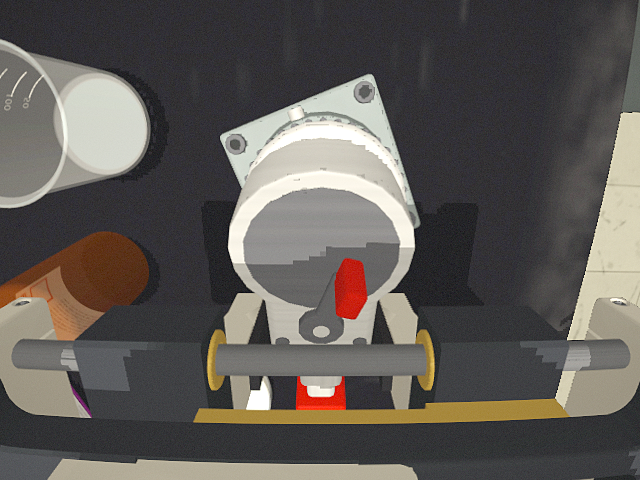

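```bash
python3 -m crank '[[[0,0,-0.08,0],[0,0,-0.18,0],[0,0,-0.18,0]]]' 0.9 8|grep -E 't:|pos|force|rot'
python3 w.py w13; python3 fit3.py w13 2>&1 | grep -E 'head|tilt'
```

```text
t: 54.08
eef_pos: [0.5835, 0.269, 0.0929]
ee_rot: [3.141, -0.001, -1.553]
force: [-0.1, -0.5, -4.2]
gripper_force: 8.0
54.125 [0.58354025 0.26904133 0.09296299] [ 3.14085849e+00 -7.04152144e-04 -1.55289973e+00] [ 0.74  0.42 -0.23  0.   -0.93 -0.72]
head z 0.025090210008728187
head circle local mm (y left) [46.95561759  0.29027239] r 33.121576837411254
tilt [ 0.12358128 -0.00125147  0.01570741]
```

```bash
python3 -m crank '[[[0,0,0,0],[0,0,0,0],[0,0,0,0]]]' 0.3|grep -E 't:|pos|force|width'
python3 w.py w14; python3 fit3.py w14 2>&1 | grep -E 'head|tilt'
```

```text
t: 54.5
eef_pos: [0.584, 0.2698, 0.0937]
ee_rot: [-3.141, 0.0, -1.553]
force: [-0.3, 0.3, 0.5]
width: 0.0607
gripper_force: 0.0
54.55 [0.58396987 0.2697455  0.09361681] [-3.14109167e+00  2.47112501e-04 -1.55269882e+00] [ 0.74  0.41 -0.23  0.   -0.93 -0.72]
head z 0.023855322779582272
head circle local mm (y left) [34.21045837 -1.93817356] r 32.1840294863819
tilt [0.06655867 0.01258095 0.01967067]
```

```bash
python3 prof.py w14 | tail -12
```

```text
0.002 z [np.float64(0.119), np.float64(0.11), np.float64(0.116), np.float64(0.114), np.float64(0.111), np.float64(0.111), np.float64(0.117)] y [-0.035  0.035]
0.01 z [np.float64(0.123), np.float64(0.115), np.float64(0.136), np.float64(0.116), np.float64(0.116), np.float64(0.116), np.float64(0.123)] y [-0.044  0.044]
0.018 z [np.float64(0.119), np.float64(0.121), np.float64(0.133), np.float64(0.12), np.float64(0.12), np.float64(0.121), np.float64(0.12)] y [-0.032  0.027]
0.026 z [np.float64(0.122), np.float64(0.123), np.float64(0.125), np.float64(0.124), np.float64(0.124), np.float64(0.125), np.float64(0.124)] y [-0.033  0.029]
0.034 z [np.float64(0.126), np.float64(0.127), np.float64(0.128), np.float64(0.128), np.float64(0.128), np.float64(0.129), np.float64(0.128)] y [-0.032  0.028]
0.042 z [np.float64(0.129), np.float64(0.131), np.float64(0.132), np.float64(0.132), np.float64(0.133), np.float64(0.132), np.float64(0.121)] y [-0.032  0.032]
0.05 z [np.float64(0.117), np.float64(0.133), np.float64(0.135), np.float64(0.136), np.float64(0.135), np.float64(0.128), np.float64(0.089)] y [-0.035  0.033]
0.058 z [np.float64(0.089), np.float64(0.118), np.float64(0.129), np.float64(0.131), np.float64(0.126), np.float64(0.113), np.float64(0.089)] y [-0.034  0.032]
0.066 z [np.float64(0.088), np.float64(0.089), np.float64(0.089), np.float64(0.09), np.float64(0.089), np.float64(0.089), np.float64(0.088)] y [-0.032  0.03 ]
0.074 z [np.float64(0.088), np.float64(0.089), np.float64(0.089), np.float64(0.089), np.float64(0.089), np.float64(0.089), np.float64(0.087)] y [-0.028  0.026]
0.082 z [np.float64(0.034), np.float64(0.087), np.float64(0.088), np.float64(0.088), np.float64(0.088), np.float64(0.086), np.float64(0.033)] y [-0.023  0.021]
0.09 z [None, np.float64(0.033), np.float64(0.034), np.float64(0.034), np.float64(0.034), np.float64(0.033), None] y [-0.016  0.014]
```

```bash
python3 -c "
import cv2
a=cv2.imread('pics/w13.png')[:,150:500];b=cv2.imread('pics/w14.png')[:,150:500]
cv2.imwrite('pics/ab.png',cv2.hconcat([a,b]))"
```

```text
(no output)
```

View pics/ab.png

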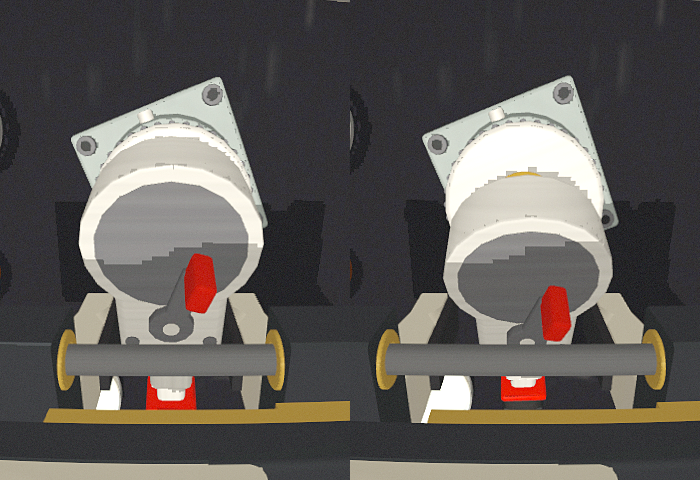

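```bash
python3 -m crank '[[[0,0,0,0],[0,0,0,0],[0,0,-0.8,0],[-0.5,0,-2.2,0],[-2.3,0.6,-2.4,0],[-3.6,1.2,-1.2,0],[-3.6,1.2,0.5,0],[-3.6,1.2,2.2,0],[-3.6,1.2,3.3,0],[-3.6,1.2,3.5,0]]]' 0.9 25|grep -E 't:|pos|force|width'
python3 -m crank '[[[0,0,0,0],[0,0,0,0]]]' 0.3 25|grep -E 't:|pos|force|width'
python3 -m crank '[[[0.3,0,0,0],[0.3,0,0,0]]]' 0.9 50|grep -E 't:|pos|force|width'
python3 -m crank '[[[0,0,-1,0],[0,0,-3,0],[0,-0.3,-5.2,0],[0.6,-0.6,-5.2,0]]]'|grep -E 't:|pos|force|width'
python3 w.py w15; python3 fit3.py w15; python3 prof.py w15|tail -12
```

```text
t: 55.8
eef_pos: [0.5505, 0.3578, 0.0057]
ee_rot: [3.138, -0.004, -1.552]
force: [-18.1, -5.5, 38.9]
width: 0.0463
gripper_force: 25.0
t: 56.05
eef_pos: [0.5523, 0.3592, 0.0058]
ee_rot: [-3.141, 0.0, -1.553]
force: [-0.1, 0.1, -0.1]
width: 0.0585
gripper_force: 0.0
t: 56.3
eef_pos: [0.5523, 0.3509, 0.0058]
ee_rot: [3.141, -0.0, -1.553]
force: [-0.3, -1.1, 0.3]
width: 0.0501
gripper_force: 52.8
t: 56.8
eef_pos: [0.5698, 0.339, 0.1406]
ee_rot: [-3.135, 0.005, -1.551]
force: [0.6, 1.4, -5.5]
width: 0.0495
gripper_force: 53.0
56.85 [0.56867015 0.33547328 0.13728968] [-3.13991640e+00  1.79011761e-03 -1.55337358e+00] [ 0.83  0.4  -0.14 -0.   -1.03 -0.81]
head z 0.02409659459400021
head circle local mm (y left) [25.0282004   1.28176374] r 32.7723441514606
tilt [-0.0611968   0.00553491  0.02652429]
cap [583.74145508 221.27362061] 37.85667037963867 0.08860438114311614
screw top 1064 [0.58363245 0.22137782 0.10687008] ((583.6824340820312, 221.29786682128906), (17.34992790222168, 17.31173324584961), 38.314048767089844)
screw all 1801 [0.58325841 0.22181483 0.10501809] ((583.7153930664062, 220.9
[... 462 characters left out ...]
one, None, np.float64(0.144)] y [0.026 0.028]
0.05 z [None, np.float64(0.144), np.float64(0.142), None, None, np.float64(0.144), np.float64(0.143)] y [-0.022  0.025]
0.058 z [None, None, np.float64(0.142), np.float64(0.142), np.float64(0.142), np.float64(0.148), None] y [-0.012  0.015]
0.074 z [None, None, None, np.float64(0.034), np.float64(0.035), np.float64(0.034), np.float64(0.034)] y [-0.002  0.028]
0.082 z [None, np.float64(0.033), np.float64(0.035), np.float64(0.088), np.float64(0.088), np.float64(0.088), np.float64(0.088)] y [-0.012  0.034]
0.09 z [None, np.float64(0.034), np.float64(0.088), np.float64(0.089), np.float64(0.089), np.float64(0.088), np.float64(0.089)] y [-0.018  0.04 ]
```

```bash
python3 u.py .5672 .2399 .106 -0.9
python3 -c "
import numpy as np
for D in range(6,73,6): print(D,(1.0*(1-np.cos(np.radians(D)))).round(2),(-1.0*np.sin(np.radians(D))).round(2),D/5)"
```

```text
[ 3.82  0.13  1.24 -7.49]
6 0.01 -0.1 1.2
12 0.02 -0.21 2.4
18 0.05 -0.31 3.6
24 0.09 -0.41 4.8
30 0.13 -0.5 6.0
36 0.19 -0.59 7.2
42 0.26 -0.67 8.4
48 0.33 -0.74 9.6
54 0.41 -0.81 10.8
60 0.5 -0.87 12.0
66 0.59 -0.91 13.2
72 0.69 -0.95 14.4
```

```bash
python3 -m crank '[[[1.5,0.05,0,-2],[3,0.1,0,-4],[3.82,0.13,0.2,-6],[3.82,0.13,0.9,-7.49],[3.82,0.13,1.24,-7.49],[3.82,0.13,1.3,-7.49]]]'|grep -E 't:|pos|force|rot'
python3 u.py .5672 .2399 .0985 -0.9
```

```text
t: 57.6
eef_pos: [0.5659, 0.2413, 0.1034]
ee_rot: [3.141, -0.0, -0.902]
force: [-4.3, 1.5, 10.1]
gripper_force: 53.4
[ 0.08 -0.01  0.2  -0.03]
```

```bash
python3 -m crank '[[[0.07,0,0,0],[0.08,-0.1,0,1.2],[0.09,-0.21,0.02,2.4],[0.12,-0.31,0.03,3.6]]]'|grep -E 't:|pos|force|rot'
python3 -m crank '[[[0.01,-0.1,0,1.2],[0.02,-0.21,0.02,2.4],[0.05,-0.31,0.03,3.6]]]'|grep -E 't:|pos|force|rot'
```

```text
t: 58.1
eef_pos: [0.5735, 0.2448, 0.1029]
ee_rot: [3.142, 0.001, -1.22]
force: [-4.5, 4.5, 5.6]
gripper_force: 53.5
t: 58.48
eef_pos: [0.5822, 0.2483, 0.1016]
ee_rot: [-3.14, 0.003, -1.533]
force: [-0.0, 9.8, -1.5]
gripper_force: 54.4
```

```bash
python3 -m crank '[[[-0.04,0,0.08,0],[-0.04,-0.05,0.15,0.6],[-0.04,0,0.2,0]]]'|grep -E 't:|pos|force|rot'
python3 w.py w16; python3 fit3.py w16 2>&1 | grep -E 'head|tilt'
```

```text
t: 58.85
eef_pos: [0.5827, 0.2489, 0.0992]
ee_rot: [-3.138, 0.003, -1.529]
force: [-8.6, 7.8, 19.7]
gripper_force: 53.3
58.9 [0.58250854 0.24893016 0.09911504] [-3.13806027e+00  2.89989973e-03 -1.52495574e+00] [ 0.71  0.39 -0.25 -0.   -0.93 -0.67]
head z 0.02296250793098352
head circle local mm (y left) [28.09770557  0.2015717 ] r 32.77547830962444
tilt [-0.01119747 -0.00278889  0.02334359]
```

```bash
python3 -m crank '[[[0,0.1,-0.05,-1],[0,0,-0.05,0],[0,-0.1,0,1.2],[0,-0.05,0.05,0.5]]]'|grep -E 't:|pos|force|rot'; python3 -c "
from h import *
print(arm.get_state()['moment'])"
```

```text
t: 59.4
eef_pos: [0.5838, 0.2489, 0.0976]
ee_rot: [-3.139, 0.003, -1.573]
force: [-10.0, 7.1, 20.4]
gripper_force: 53.4
[2.49555573 3.60816058 0.16392665]
```

```bash
python3 -m crank '[[[0.01,-0.1,0,1.2],[0.02,-0.2,0,2.4],[0.03,-0.25,0.03,3]]]'|grep -E 't:|pos|force|rot'; python3 w.py w17; python3 fit3.py w17 2>&1 | grep -E 'head|tilt'
```

```text
t: 59.78
eef_pos: [0.5911, 0.2481, 0.0972]
ee_rot: [-3.137, 0.004, -1.834]
force: [-3.1, 5.7, 14.8]
gripper_force: 54.6
59.825 [0.59119728 0.24805019 0.09719803] [-3.13743082  0.00368105 -1.83675563] [ 0.7   0.41 -0.23  0.   -0.93 -0.97]
head z 0.023082640964085244
head circle local mm (y left) [28.02172737 -0.07010714] r 32.66956858475523
tilt [-0.01126746 -0.00330664  0.02343288]
```

```bash
python3 -m crank '[[[0,0.1,0.05,-1.2],[0,0,0.1,0],[0,0.1,0.15,-1.2],[0,0.2,0.15,-2.4]]]'|grep -E 't:|pos|force|rot'; python3 w.py w18; python3 fit3.py w18 2>&1 | grep -E 'head|tilt'
```

```text
t: 60.32
eef_pos: [0.5851, 0.2504, 0.094]
ee_rot: [-3.138, 0.005, -1.622]
force: [-5.8, 14.5, -3.0]
gripper_force: 45.4
60.375 [0.58466807 0.25048295 0.09329032] [-3.1382911   0.00515885 -1.61600945] [ 0.71  0.4  -0.25 -0.   -0.91 -0.75]
head z 0.024562818061321226
head circle local mm (y left) [29.54037349  0.60123488] r 32.693447005795335
tilt [-0.00225636 -0.00517861  0.02450158]
```

```bash
python3 -m crank '[[[-0.1,0,0.05,0],[-0.12,0.08,0.1,-1],[-0.12,0,0.14,0]]]'|grep -E 't:|pos|force|rot'; python3 w.py w19; python3 fit3.py w19 2>&1 | grep -E 'head|tilt'
```

```text
t: 60.75
eef_pos: [0.5847, 0.2515, 0.0929]
ee_rot: [-3.138, 0.002, -1.624]
force: [-18.2, 1.9, 43.7]
gripper_force: 50.9
60.8 [0.58491631 0.25146072 0.0929273 ] [-3.13828526e+00  1.56008631e-03 -1.62930740e+00] [ 0.71  0.4  -0.25  0.   -0.92 -0.77]
head z 0.022917003948579873
head circle local mm (y left) [30.05758131  0.45097675] r 32.99491383869806
tilt [-0.01375992  0.00321534  0.02345158]
```

```bash
python3 -m crank '[[[0,0,-0.12,0],[0,0,-0.12,0]]]'|grep -E 't:|pos|force|rot'; python3 -m crank '[[[0,0,0,0],[0,0,0,0],[0,0,0,0]]]' 0|grep -E 't:|pos|force|rot|width'; python3 w.py w20; python3 fit3.py w20 2>&1 | grep -E 'head|tilt';python3 fit.py w20 .088 .5837 .2211 -1.62
```

```text
t: 61.05
eef_pos: [0.5847, 0.2514, 0.0931]
ee_rot: [-3.14, 0.001, -1.624]
force: [-8.0, 3.3, 17.7]
gripper_force: 50.8
t: 61.42
eef_pos: [0.5843, 0.2497, 0.09]
ee_rot: [3.141, -0.001, -1.625]
force: [-0.8, -0.3, 0.3]
width: 0.0702
gripper_force: 0.0
61.475 [0.58460684 0.24982246 0.09016172] [-3.14157820e+00 -3.14456407e-04 -1.62482972e+00] [ 0.71  0.41 -0.25  0.   -0.91 -0.76]
head z 0.025375534039788275
head circle local mm (y left) [29.26469882  0.78002576] r 32.78736933835719
tilt [-0.03910147  0.00416143  0.02694814]
[[  236   184   166   160 19384]
 [  195   304    49    40   763]
 [  398   304    50    40   767]
 [  300   376   101    34  2253]]
origin,yaw [ 0.5867  0.2123 -1.1641] rms mm 3.07 z med 0.1154 19384
```

```bash
python3 -m crank '[[[0,0,0,0],[0,0,-0.5,0],[0,0,-2,0],[0,0,-3.6,0],[0,0,-3.6,0]]]' 0|grep -E 't:|pos|force|width'; python3 w.py w21; python3 fit.py w21 .088 .5837 .2211 -1.62
```

```text
t: 62.1
eef_pos: [0.5866, 0.2511, 0.1856]
ee_rot: [-3.135, 0.004, -1.623]
force: [1.0, -0.4, 0.2]
width: 0.0881
gripper_force: 0.0
62.15 [0.58545337 0.25057286 0.18329435] [-3.13808273e+00  2.97795975e-03 -1.62368540e+00] [ 0.71  0.32 -0.14  0.   -1.1  -0.76]
[[  195    17   245    18  1421]
 [  273   160   105   176 10647]]
origin,yaw [ 0.5843  0.2215 -1.336 ] rms mm 0.6 z med 0.115 10647
```

```bash
python3 prof.py w21|tail -14
```

```text
-0.03 z [np.float64(0.11), np.float64(0.11), np.float64(0.113), np.float64(0.114), np.float64(0.113), None, None] y [-0.028  0.006]
-0.022 z [np.float64(0.114), np.float64(0.114), np.float64(0.114), np.float64(0.115), np.float64(0.114), None, None] y [-0.036  0.008]
-0.014 z [np.float64(0.114), np.float64(0.114), np.float64(0.118), np.float64(0.115), np.float64(0.114), None, None] y [-0.035  0.01 ]
-0.006 z [np.float64(0.114), np.float64(0.115), np.float64(0.12), np.float64(0.115), np.float64(0.114), None, None] y [-0.033  0.012]
0.002 z [np.float64(0.114), np.float64(0.115), np.float64(0.119), np.float64(0.115), np.float64(0.115), np.float64(0.114), None] y [-0.031  0.018]
0.01 z [np.float64(0.114), np.float64(0.115), np.float64(0.12), np.float64(0.115), np.float64(0.115), np.float64(0.115), np.float64(0.115)] y [-0.028  0.025]
0.018 z [np.float64(0.115), np.float64(0.115), np.float64(0.12), np.float64(0.115), np.float64(0.115), np.float64(0.115), np.float64(0.115)] y [-0.029  0.029]
0.026 z [np.float64(0.115), np.float64(0.115), np.float64(0.134), np.float64(0.116), np.float64(0.11
[... 224 characters left out ...]
2 z [np.float64(0.114), np.float64(0.116), np.float64(0.116), np.float64(0.116), np.float64(0.116), np.float64(0.116), np.float64(0.115)] y [-0.034  0.034]
0.05 z [np.float64(0.088), np.float64(0.115), np.float64(0.116), np.float64(0.116), np.float64(0.116), np.float64(0.115), np.float64(0.088)] y [-0.033  0.033]
0.058 z [np.float64(0.035), np.float64(0.089), np.float64(0.115), np.float64(0.115), np.float64(0.115), np.float64(0.088), np.float64(0.035)] y [-0.028  0.028]
0.066 z [None, np.float64(0.034), np.float64(0.071), np.float64(0.087), np.float64(0.037), np.float64(0.035), None] y [-0.02  0.02]
0.074 z [None, None, np.float64(0.03), np.float64(0.032), None, None, None] y [-0.008  0.004]
```

```bash
python3 -c "
from station import arm
print(arm.job_done())"
```

```text
the job is handed in; nothing more can be done
None
```

I handed the job in at about 62 s: the ratchet sits level and fully down on the steel vessel's screw, the lever is on the tightening side and the robot is clear. I believe the screw is on its stop, but I did not confirm it with a last pull. It turned about 1.2 rad, then took 10–13 N at the grip while seated, over the 6–8 N advised. The ratchet then came off the screw during the strokes and I had to refit it. The petri dish, amber bottle and beaker looked undisturbed in the later pictures, but I did not measure them again.

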